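# Load a kiln shelf with a size run of tumblers

## Task

Load the kiln shelf for firing: stand the four tumblers upright in a row, each centred on its own cookie, in order of height, with the shortest next to the cone pack and the tallest at the far end, so that the cones stay in sight. Set each one down gently, without dropping or tipping it, and leave the cone pack and the test tile where they are.

Things in the scene. Friction and masses are not known exactly. Their poses are not given: they have to be found in the camera images.
- tumbler_1: The shortest of four round, straight-sided, handleless clay tumblers (unglazed, pinkish cream): 46 mm outer diameter, 58 mm tall, 4 mm wall, foot bevelled to 38 mm, 90 g. Origin: centre of its underside; z up. The four start upright on an 18 mm wooden ware board on the left of the bench, two by two, some 125 mm apart, in any places.
- tumbler_2: The second shortest of four round, straight-sided, handleless clay tumblers (unglazed, pinkish cream): 51 mm outer diameter, 74 mm tall, 4 mm wall, foot bevelled to 43 mm, 120 g. Origin: centre of its underside; z up. The four start upright on an 18 mm wooden ware board on the left of the bench, two by two, some 125 mm apart, in any places.
- tumbler_3: The second tallest of four round, straight-sided, handleless clay tumblers (unglazed, pinkish cream): 56 mm outer diameter, 92 mm tall, 4 mm wall, foot bevelled to 48 mm, 160 g. Origin: centre of its underside; z up. The four start upright on an 18 mm wooden ware board on the left of the bench, two by two, some 125 mm apart, in any places.
- tumbler_4: The tallest of four round, straight-sided, handleless clay tumblers (unglazed, pinkish cream): 62 mm outer diameter, 112 mm tall, 4 mm wall, foot bevelled to 54 mm, 210 g. Origin: centre of its underside; z up. The four start upright on an 18 mm wooden ware board on the left of the bench, two by two, some 125 mm apart, in any places.
- cookie_a: One of four identical off-white clay discs (cookies), 80 mm diameter, 8 mm thick, fixed about 95 mm apart in a rough row along a grey-buff kiln shelf (500 x 200 mm, may lie skewed, top 36 mm above the bench) on the right; which is where in the row varies. Origin: centre of its underside, on the shelf; x points across the row, y along it, z up.
- cookie_b: One of four identical off-white clay discs (cookies), 80 mm diameter, 8 mm thick, fixed about 95 mm apart in a rough row along a grey-buff kiln shelf (500 x 200 mm, may lie skewed, top 36 mm above the bench) on the right; which is where in the row varies. Origin: centre of its underside, on the shelf; x points across the row, y along it, z up.
- cookie_c: One of four identical off-white clay discs (cookies), 80 mm diameter, 8 mm thick, fixed about 95 mm apart in a rough row along a grey-buff kiln shelf (500 x 200 mm, may lie skewed, top 36 mm above the bench) on the right; which is where in the row varies. Origin: centre of its underside, on the shelf; x points across the row, y along it, z up.
- cookie_d: One of four identical off-white clay discs (cookies), 80 mm diameter, 8 mm thick, fixed about 95 mm apart in a rough row along a grey-buff kiln shelf (500 x 200 mm, may lie skewed, top 36 mm above the bench) on the right; which is where in the row varies. Origin: centre of its underside, on the shelf; x points across the row, y along it, z up.
- cone_pack: Cone pack: a grey clay bar 72 x 24 x 14 mm with three slender leaning clay cones stuck in it, 72 mm tall in all, loose on the kiln shelf at one end of the row of cookies (which end varies), about 73 mm from the centre of the nearest cookie. Origin: centre of its underside; x along the bar, across the row.
- test_tile: Test tile: a small L-shaped clay tile, foot 46 x 34 mm, upright plate 63 mm tall and 7 mm thick with a hole near its top, loose on the kiln shelf at the other end of the row from the cone pack, about 73 mm from the centre of the nearest cookie. Origin: centre of the underside of its foot.
There are look-alikes about, which are no part of the job. What is shaped like the tumbler_1 but orange or red is not meant.

How it is judged (in metres and radians):
At the end, for the whole second after the job is handed in: Each tumbler stands upright (within 6 degrees) and at rest on a cookie of its own, within 12 mm of that cookie's centre, counted from the cone pack in order of height: the shortest on the nearest cookie, then the second shortest, the second tallest, and the tallest on the farthest ((horizontal distance between tumbler_1 and cookie_a below 0.012 m or horizontal distance between tumbler_1 and cookie_b below 0.012 m or horizontal distance between tumbler_1 and cookie_c below 0.012 m or horizontal distance between tumbler_1 and cookie_d below 0.012 m) and horizontal distance between tumbler_1 and cone_pack between 0 and 0.12 m and height (world z) of tumbler_1 between 0.04 and 0.049 m and angle between each of tumbler_1, tumbler_2, tumbler_3, tumbler_4's own z axis and vertical below 0.1 rad and linear speed of each of tumbler_1, tumbler_2, tumbler_3, tumbler_4 below 0.02 m/s and (horizontal distance between tumbler_2 and cookie_a below 0.012 m or horizontal distance between tumbler_2 and cookie_b below 0.012 m or horizontal distance between tumbler_2 and cookie_c below 0.012 m or horizontal distance between tumbler_2 and cookie_d below 0.012 m) and horizontal distance between tumbler_2 and cone_pack between 0.12 and 0.215 m and height (world z) of tumbler_2 between 0.04 and 0.049 m and (horizontal distance between tumbler_3 and cookie_a below 0.012 m or horizontal distance between tumbler_3 and cookie_b below 0.012 m or horizontal distance between tumbler_3 and cookie_c below 0.012 m or horizontal distance between tumbler_3 and cookie_d below 0.012 m) and horizontal distance between tumbler_3 and cone_pack between 0.215 and 0.31 m and height (world z) of tumbler_3 between 0.04 and 0.049 m and (horizontal distance between tumbler_4 and cookie_a below 0.012 m or horizontal distance between tumbler_4 and cookie_b below 0.012 m or horizontal distance between tumbler_4 and cookie_c below 0.012 m or horizontal distance between tumbler_4 and cookie_d below 0.012 m) and horizontal distance between tumbler_4 and cone_pack between 0.31 and 1 m and height (world z) of tumbler_4 between 0.04 and 0.049 m); the robot touches nothing.
It fails at once if the cone pack is shifted by more than 10 mm (distance of cone_pack from where it was at the start of the episode above 0.01 m).
It fails at once if the test tile is shifted by more than 10 mm (distance of test_tile from where it was at the start of the episode above 0.01 m).
It fails at once if a tumbler is tipped by more than 45 degrees (angle between any of tumbler_1, tumbler_2, tumbler_3, tumbler_4's own z axis and vertical above 0.785 rad).
It fails at once if a tumbler is let fall (out of the fingers and moving faster than 0.5 m/s, a drop of over 12 mm) ((contact force between tumbler_1 and the fingers below 0.05 N and linear speed of tumbler_1 above 0.5 m/s) or (contact force between tumbler_2 and the fingers below 0.05 N and linear speed of tumbler_2 above 0.5 m/s) or (contact force between tumbler_3 and the fingers below 0.05 N and linear speed of tumbler_3 above 0.5 m/s) or (contact force between tumbler_4 and the fingers below 0.05 N and linear speed of tumbler_4 above 0.5 m/s)).
It fails at once if a tumbler is banged onto a cookie (over 40 N between them) (contact force between any of tumbler_1, tumbler_2, tumbler_3, tumbler_4 and cookie_a above 40 N or contact force between any of tumbler_1, tumbler_2, tumbler_3, tumbler_4 and cookie_b above 40 N or contact force between any of tumbler_1, tumbler_2, tumbler_3, tumbler_4 and cookie_c above 40 N or contact force between any of tumbler_1, tumbler_2, tumbler_3, tumbler_4 and cookie_d above 40 N).
It also fails if it takes over 120 s, if anything falls off the work surface, if the arm or the gripper's body presses on something with over 40 N, if the wrist force passes 120 N, or if a joint passes its speed limit or range.

## Robot

A 6-joint arm with a two-finger parallel gripper is mounted at the origin on the work surface. World frame = base frame: x ahead of the robot, y to its left, z up, the work surface at z = 0. Lengths are in mm, angles in rad, forces in N, time in s.
With the tool pointing down it reaches from about 275 to 750 mm from the base axis. Payload 10.2 kg.
Tool frame: the origin (TCP) lies at the very end of the fingers, on their centre line; the grasp point (between the pads) lies 19 mm behind it; y points along the fingers, x is the direction in which the jaws open and shut, and the axes are right-handed (so a half turn about y gives the same grasp; the last joint's range is limited). The gripper opens to 85 mm and grips with 20 to 120 N. Pads are 22 mm wide; open, the fingers measure 114 mm over their backs; the gripper's body (76 mm by 85 mm) begins 54 mm behind the grasp point. The pads swing forward as they close: fully open they stand 13 mm farther back than shut.
Start: joints at [0.994, 0.313, 1.498, -0, 1.331, -0.223], TCP at [181.907, 492.485, 231.294] pointing down, gripper open.
Joint ranges: [-2.94, 2.94], [-0.97, 2.17], [0.19, 2.56], [-1.23, 4.37], [0.02, 3.11], [-2.88, 2.88]. Speed limits (rad/s): [2.39, 2.39, 3.01, 3.14, 3.14, 3.14].

## Interface

Orientations are given as a unit quaternion [w, x, y, z].
In Python, from rig import telemetry, imaging, ctrl gives the robot as it stands.
- The arm moves only by the shell command python3 -m handwheel 'ROWS' [FORCE]. ROWS is JSON, a list of rows, each an object with "delta_pos": the shift along the tool's x, y, z in cm, a list of three; "twist": the turn, a rotation vector about the tool's x, y, z in rad, a list of three; "jaw": the opening, from 0 (shut) to 1 (fully open). A call has exactly 10 rows; each row is the pose to reach, as a shift and turn from the pose commanded when the call began, along the tool's axes at that moment; what a row does not reach only later rows make up. A row lasts 1/12 s, in which the tool goes at most 41.7 mm and 7.16 degrees, less where a joint would pass 70% of its speed; a pose out of reach is approached as far as the arm can. A call with a gripper value outside its range is refused whole. The fingers move at their own pace and stop on an object; FORCE is the grip in N (left out, the last holds). Time passes only in rows, so rows that repeat a pose let the fingers close, or fill a call up. It gives the time, the measured TCP pose, the force and the opening at its end, in the units of the state.
- telemetry.sense(): the state, without advancing time (a new reading comes with each control period).
- imaging.capture(name): name is "side" or "top"; returns a dict with "frame" (480x640x3 uint8, red, green, blue), "z_map" (480x640 float32, mm along the optical axis (not along the pixel's ray), 0 where there is no reading), "fx", "fy", "cx", "cy" (pixels), "rvec" (rotation vector, rad) and "tvec" (3), from world to camera coordinates, as OpenCV has them. Camera axes: x right, y down, z forward; pixel columns grow to the right and rows downward; lengths in mm; the calibration is good to about 2 mm. A picture is of the moment at which its call begins.
- ctrl.finish_job(): hands the job in, once; it reports no verdict.
The state is a dict: "time_s": time; "joints": joint angles; "dq": joint speeds; "tau": joint torques, N m; "eef_pos": TCP position; "ee_rot": TCP orientation; "force": force on the tool from outside, world axes, zero at the start; "wrist_torque": the same for the moment, N m; "grip_width": opening from 0.0 (shut) to 1.0 (fully open).
Only numpy, scipy, OpenCV 4.12 (cv2) and the standard library are available. Lean on these libraries where they do the work, as an engineer would, in place of code of your own. Each camera call takes 0.05 s, during which the arm holds its last target.

## Working session

There is one attempt and no reset: what is moved stays moved. The work goes in short steps, Python scripts to look and compute and a shell command to move; the robot and the scene stay as the last step left them, time stands still between calls to the robot, and variables do not carry over. Pictures are saved under pics/ and viewed, and the job is handed in when it is done.

```bash
mkdir -p pics; ls; python3 - <<'E'
from rig import telemetry, imaging
import cv2
print(telemetry.sense())
for n in("top","side"):
    c=imaging.capture(n); cv2.imwrite(f"pics/{n}0.png",c["frame"][:,:,::-1]); print({k:v for k,v in c.items() if k not in("frame","z_map")})
E
```

```text
pics
{'time_s': 0.0, 'joints': array([ 9.93606980e-01,  3.13453007e-01,  1.49844620e+00,  1.48780490e-05,
        1.33101659e+00, -2.23400643e-01]), 'dq': array([ 0.000713  ,  0.00164591, -0.00181211, -0.00103262,  0.00021749,
        0.00050412]), 'tau': array([ 1.42858898e-03, -4.12258601e+01, -2.59744459e+01, -3.24688892e-05,
        4.13641421e-03,  2.24597420e-05]), 'eef_pos': array([181.74917569, 492.25549597, 230.73011112]), 'ee_rot': array([-0.58001369,  0.58035568,  0.40377428, -0.4046452 ]), 'force': array([ 0.11223908, -0.08251997,  0.61496028]), 'wrist_torque': array([-0.01954164,  0.01736403,  0.03714988]), 'grip_width': 0.9984724780843484}
{'fx': 434.05514839284643, 'fy': 434.05514839284643, 'cx': 308.6553373778299, 'cy': 240.05534767809525, 'rvec': array([ 2.09833533, -2.13985513,  0.21692554]), 'tvec': array([-18.1764348 , 442.92070026, 952.6927784 ])}
{'fx': 436.5397007158606, 'fy': 436.5397007158606, 'cx': 315.6654587365634, 'cy': 246.53417896386676, 'rvec': array([ 2.20310962, -0.47117414,  0.21382957]), 'tvec': array([-414.93159665,  166.64182764,  875.05028412])}
```

View pics/top0.png

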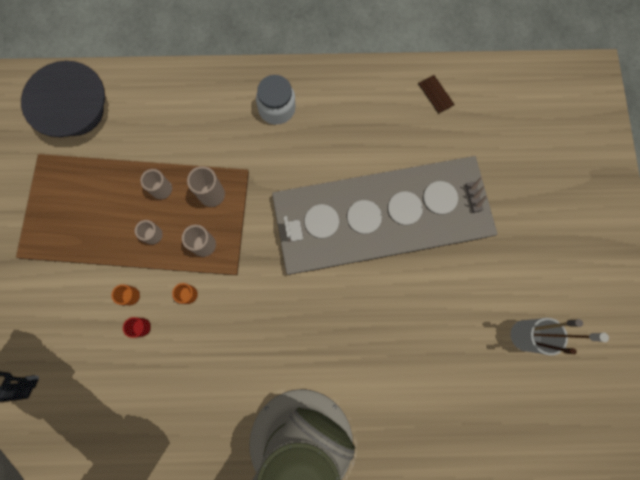

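View pics/side0.png

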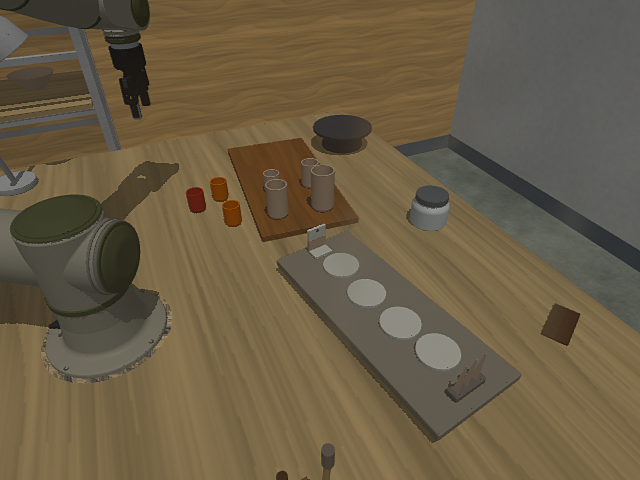

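The top view shows the tumblers at about (155,183), (205,185), (148,232) and (197,240). The cookies are at (322,221), (365,217), (405,208) and (441,198), with the cone pack on the right at (475,195) and the test tile on the left at (290,230). Next I'll measure positions from depth.

```bash
cat > h.py <<'E'
import numpy as np, cv2
from rig import telemetry, imaging
from scipy.spatial.transform import Rotation as R
from scipy.optimize import least_squares
def cloud(n, save=None):
    c=imaging.capture(n)
    if save: cv2.imwrite(save,c["frame"][:,:,::-1])
    z=c["z_map"]; v,u=np.mgrid[:480,:640]
    P=np.stack([(u-c["cx"])/c["fx"]*z,(v-c["cy"])/c["fy"]*z,z],-1)
    M=cv2.Rodrigues(c["rvec"])[0]
    W=(P-c["tvec"])@M
    W[z==0]=np.nan
    return c,W
def circ(p,r=None):
    c0=np.median(p,0)
    f=lambda q: np.hypot(p[:,0]-q[0],p[:,1]-q[1])-(q[2] if r is None else r)
    s=least_squares(f,[*c0,25.],loss='soft_l1',f_scale=1.5)
    return s.x, np.sqrt(np.mean(s.fun**2))
E
cat > meas.py <<'E'
from h import *
for n in("top","side"):
    c,W=cloud(n); f=c["frame"].astype(float); Z=W[...,2]
    print(n,"bench",np.nanmedian(Z[np.abs(Z)<8]))
    # tumblers: above board
    m=((Z>35)&(Z<150)&(W[...,1]>130)&(W[...,1]<460)&(W[...,0]>300)&(W[...,0]<650)).astype(np.uint8)
    k,l,st,ce=cv2.connectedComponentsWithStats(m)
    for i in range(1,k):
        if st[i,4]<80: continue
        p=W[l==i]; top=np.percentile(p[:,2],97)
        rim=p[p[:,2]>top-6]
        print(" blob",ce[i].round(),st[i,4],"top",top.round(1), "mean",p[:,:2].mean(0).round(1))
        for nm,q in (("rim",rim[:,:2]),("all",p[:,:2])):
            x,e=circ(q); print("    ",nm,x.round(1),e.round(2),len(q))
    # cookies: bright
    br=(f.min(-1)>165)&(Z>30)&(Z<56)
    k,l,st,ce=cv2.connectedComponentsWithStats(br.astype(np.uint8))
    for i in range(1,k):
        if st[i,4]<150: continue
        (a,b),(d1,d2),_=cv2.minAreaRect(np.argwhere(l==i)[:,::-1].astype(np.float32))
        p=W[l==i]; cnt=cv2.findContours((l==i).astype(np.uint8),cv2.RETR_EXTERNAL,cv2.CHAIN_APPROX_NONE)[0][0][:,0]
        e=W[cnt[:,1],cnt[:,0]]; x,er=circ(e[:,:2])
        print(" cookie",ce[i].round(),st[i,4],"z",np.median(p[:,2]).round(1),"mean",p[:,:2].mean(0).round(1),x.round(1),er.round(2))
    m=(Z>55)&(Z<140)&(W[...,1]<130)&(W[...,0]>300)&(W[...,0]<650)
    k,l,st,ce=cv2.connectedComponentsWithStats(m.astype(np.uint8))
    for i in range(1,k):
        if st[i,4]>15:
            p=W[l==i];print(" tall",ce[i].round(),st[i,4],p.mean(0).round(1),p.max(0).round(1),p.min(0).round(1))
E
python3 meas.py
```

```text
top bench 0.34510624285216746
 blob [205. 186.] 937 top 130.9 mean [560.8 202.4]
     rim [561.3 202.5  28.8] 1.44 188
     all [560.2 201.8  28.8] 1.06 937
 blob [155. 184.] 550 top 93.6 mean [576.2 322.5]
     rim [577.2 323.5  23.2] 1.37 135
     all [576.3 322.5  23.3] 1.15 550
 blob [147. 232.] 366 top 78.0 mean [465.  337.6]
     rim [465.5 338.4  20.8] 1.34 120
     all [464.9 337.4  20.8] 1.18 366
 blob [198. 240.] 606 top 112.2 mean [439. 218.]
     rim [439.1 217.9  25.7] 1.29 152
     all [438.3 217.   25.8] 1.01 606
 blob [183. 293.] 209 top 61.0 mean [325.6 255.1]
     rim [325.7 255.6  21. ] 1.2 114
     all [325.5 254.6  20.8] 1.18 209
 blob [123. 295.] 254 top 60.4 mean [325.  388.5]
     rim [325.5 388.9  20.7] 1.4 123
     all [325.2 388.1  20.8] 1.25 254
 tall [476. 183.] 53 [ 560.4 -411.3   77.4] [ 566.7 -406.5  103.8] [ 553.7 -417.5   55.2]
 tall [479. 192.] 47 [ 538.6 -414.9   77.1] [ 544.6 -410.7  107.3] [ 533.3 -421.2   55.7]
 tall [481. 202.] 50 [ 517.3 -418.6   76.8] [ 524.7 -414.3  104.8] [ 511.9 -424.7   56. ]
 tall [287. 228.] 80 [459.3  20.5  95. ] [486.5  26.6 102.8] [439.9  14.4  55.8]
side bench 0.009228938783554038
 blob [319. 181.] 1243 top 129.5 mean [560.6 221.7]
     rim [563.  202.5  28.9] 1.79 137
     all [591.9 247.   77. ] 19.62 1243
 blob [275. 192.] 904 top 110.0 mean [442.8 233.3]
     rim [441.1 217.9  25.9] 1.78 130
     all [464.  266.7  75. ] 19.06 904
 blob [218. 184.] 221 top 58.7 mean [326.1 386.6]
     rim [326.9 389.5  20.8] 1.95 75
     all [326.6 389.   20.7] 1.94 221
 blob [231. 208.] 261 top 58.8 mean [326.7 253.4]
     rim [327.3 255.3  21. ] 1.74 96
     all [327.2 255.   21.1] 1.67 261
 tall [316. 235.] 329 [464.   19.2  79.1] [488.7  28.3 101. ] [441.2  12.4  55.2]
 tall [470. 373.] 357 [ 540.3 -414.6   76. ] [ 568.3 -405.2  108.3] [ 512.3 -424.4   55.1]
```

```bash
cat > cook.py <<'E'
from h import *
for n,px in(("top",[(322,221),(365,217),(405,208),(441,198)]),("side",[(341,265),(366,292),(400,323),(438,351)])):
    c,W=cloud(n); Z=W[...,2]
    g=c["frame"]
    print([tuple(g[v,u]) for u,v in px])
    m=(g.min(-1)>135)&(Z>30)&(Z<56)
    k,l,st,ce=cv2.connectedComponentsWithStats(m.astype(np.uint8))
    for u,v in px:
        i=l[v,u]; p=W[l==i]
        cnt=cv2.findContours((l==i).astype(np.uint8),cv2.RETR_EXTERNAL,cv2.CHAIN_APPROX_NONE)[0][0][:,0]
        e=W[cnt[:,1],cnt[:,0]]; x,er=circ(e[:,:2])
        print(n,st[i,4],np.median(p,0).round(1),p.mean(0).round(1),x.round(1),er.round(2))
E
python3 cook.py
```

```text
[(np.uint8(164), np.uint8(162), np.uint8(154)), (np.uint8(165), np.uint8(162), np.uint8(155)), (np.uint8(165), np.uint8(163), np.uint8(155)), (np.uint8(165), np.uint8(162), np.uint8(155))]
top 849 [487.8 -58.   44.2] [488.1 -57.9  44.2] [488.4 -57.9  37.7] 0.99
top 843 [ 496.1 -157.4   44.4] [ 496.4 -157.2   44.3] [ 496.7 -157.2   37.7] 1.13
top 834 [ 515.7 -254.    44.3] [ 515.7 -253.8   44.3] [ 516.  -253.9   37.7] 1.26
top 811 [ 539.4 -338.9   44.3] [ 539.6 -339.    44.3] [ 539.8 -339.1   37.5] 1.39
[(np.uint8(138), np.uint8(134), np.uint8(123)), (np.uint8(142), np.uint8(139), np.uint8(129)), (np.uint8(143), np.uint8(141), np.uint8(130)), (np.uint8(143), np.uint8(140), np.uint8(131))]Traceback (most recent call last):
  File "cook.py", line 11, in <module>
    e=W[cnt[:,1],cnt[:,0]]; x,er=circ(e[:,:2])
                                 ~~~~^^^^^^^^^
  File "h.py", line 17, in circ
    s=least_squares(f,[*c0,25.],loss='soft_l1',f_scale=1.5)
    return func(*args, **kwargs)
    raise ValueError("Initial guess is outside of provided bounds")
ValueError: Initial guess is outside of provided bounds
```

```bash
cat > st.py <<'E'
from h import *
import sys
s=telemetry.sense(); q=s["ee_rot"]; M=R.from_quat([*q[1:],q[0]])
print("t",s["time_s"],"tcp",s["eef_pos"].round(1),"w",s["grip_width"],"F",s["force"].round(1),"q",s["joints"].round(2))
print(M.as_matrix().round(4))
if len(sys.argv)>1:
    # target x,y,z and world direction angle of tool x (deg)
    t=np.array([float(a) for a in sys.argv[1:4]])
    print("dpos cm",(M.inv().apply(t-s["eef_pos"])/10).round(2))
    if len(sys.argv)>4:
        a=np.radians(float(sys.argv[4])); X=np.array([np.cos(a),np.sin(a),0]); Y=np.array([0,0,-1.]); Zv=np.cross(X,Y)
        T=R.from_matrix(np.stack([X,Y,Zv],1)); print("twist",(M.inv()*T).as_rotvec().round(4))
E
python3 st.py 561 202 250 0; python3 st.py 561 202 250 180
```

```text
t 0.3 tcp [181.9 492.4 231.1] w 1.0006259590870594 F [-0.3  0.1 -0.6] q [ 0.99  0.31  1.5  -0.    1.33 -0.22]
[[ 3.465e-01 -2.000e-04 -9.381e-01]
 [ 9.381e-01 -4.000e-04  3.465e-01]
 [-4.000e-04 -1.000e+00  1.000e-04]]
dpos cm [-14.11  -1.89 -45.63]
twist [ 2.000e-04  1.217e+00 -4.000e-04]
t 0.3 tcp [181.9 492.4 231.1] w 1.0006259590870594 F [-0.3  0.1 -0.6] q [ 0.99  0.31  1.5  -0.    1.33 -0.22]
[[ 3.465e-01 -2.000e-04 -9.381e-01]
 [ 9.381e-01 -4.000e-04  3.465e-01]
 [-4.000e-04 -1.000e+00  1.000e-04]]
dpos cm [-14.11  -1.89 -45.63]
twist [-5.0000e-04 -1.9246e+00 -2.0000e-04]
```

```bash
python3 -m handwheel '[{"delta_pos":[-14.1,-1.9,-45.6],"twist":[0,1.217,0],"jaw":1},{"delta_pos":[-14.1,-1.9,-45.6],"twist":[0,1.217,0],"jaw":1},{"delta_pos":[-14.1,-1.9,-45.6],"twist":[0,1.217,0],"jaw":1},{"delta_pos":[-14.1,-1.9,-45.6],"twist":[0,1.217,0],"jaw":1},{"delta_pos":[-14.1,-1.9,-45.6],"twist":[0,1.217,0],"jaw":1},{"delta_pos":[-14.1,-1.9,-45.6],"twist":[0,1.217,0],"jaw":1},{"delta_pos":[-14.1,-1.9,-45.6],"twist":[0,1.217,0],"jaw":1},{"delta_pos":[-14.1,-1.9,-45.6],"twist":[0,1.217,0],"jaw":1},{"delta_pos":[-14.1,-1.9,-45.6],"twist":[0,1.217,0],"jaw":1},{"delta_pos":[-14.1,-1.9,-45.6],"twist":[0,1.217,0],"jaw":1}]' 30; python3 st.py 561 202 250 0
```

```text
time_s: 1.13
eef_pos: [513.8, 237.6, 248.0]
ee_rot: [0.707, -0.707, 0.002, -0.002]
force: [0.2, 0.9, -0.1]
grip_width: 0.996
t 1.1333 tcp [513.8 237.6 248. ] w 0.996191792682932 F [ 0.2  0.9 -0.1] q [0.23 0.39 1.34 0.   1.41 0.23]
[[ 1.      0.      0.0066]
 [-0.0066  0.      1.    ]
 [ 0.     -1.      0.    ]]
dpos cm [ 4.75 -0.2  -3.53]
twist [-0.     -0.0066  0.    ]
```

```bash
python3 -m handwheel '[{"delta_pos":[4.75,0,-3.5],"twist":[0,0,0],"jaw":1},{"delta_pos":[4.75,0,-3.5],"twist":[0,0,0],"jaw":1},{"delta_pos":[4.75,0,-3.5],"twist":[0,0,0],"jaw":1},{"delta_pos":[4.75,0,-3.5],"twist":[0,0,0],"jaw":1},{"delta_pos":[4.75,0,-3.5],"twist":[0,0,0],"jaw":1},{"delta_pos":[4.75,0,-3.5],"twist":[0,0,0],"jaw":1},{"delta_pos":[4.75,0,-3.5],"twist":[0,0,0],"jaw":1},{"delta_pos":[4.75,0,-3.5],"twist":[0,0,0],"jaw":1},{"delta_pos":[4.75,0,-3.5],"twist":[0,0,0],"jaw":1},{"delta_pos":[4.75,0,-3.5],"twist":[0,0,0],"jaw":1}]'; python3 st.py 562 202.5 76 0
```

```text
time_s: 1.97
eef_pos: [559.7, 204.6, 248.0]
ee_rot: [0.707, -0.707, -0.0, 0.0]
force: [-0.3, 0.5, -0.6]
grip_width: 0.999
t 1.9667 tcp [559.7 204.6 248. ] w 0.9989693312843212 F [-0.3  0.5 -0.6] q [ 0.15  0.46  1.24 -0.    1.44  0.15]
[[ 1.e+00  2.e-04 -5.e-04]
 [ 5.e-04  0.e+00  1.e+00]
 [ 2.e-04 -1.e+00  0.e+00]]
dpos cm [ 0.22 17.2  -0.21]
twist [-0.      0.0005  0.0002]
```

```bash
python3 -m handwheel '[{"delta_pos":[0.2,3,-0.2],"twist":[0,0,0],"jaw":1},{"delta_pos":[0.2,6,-0.2],"twist":[0,0,0],"jaw":1},{"delta_pos":[0.2,9,-0.2],"twist":[0,0,0],"jaw":1},{"delta_pos":[0.2,11,-0.2],"twist":[0,0,0],"jaw":1},{"delta_pos":[0.2,13,-0.2],"twist":[0,0,0],"jaw":1},{"delta_pos":[0.2,14.5,-0.2],"twist":[0,0,0],"jaw":1},{"delta_pos":[0.2,16,-0.2],"twist":[0,0,0],"jaw":1},{"delta_pos":[0.2,17.2,-0.2],"twist":[0,0,0],"jaw":1},{"delta_pos":[0.2,17.2,-0.2],"twist":[0,0,0],"jaw":1},{"delta_pos":[0.2,17.2,-0.2],"twist":[0,0,0],"jaw":1}]'; python3 st.py 562 202.5 76 0; python3 -c "
from h import *
cloud('side','pics/s1.png');cloud('top','pics/t1.png')"
```

```text
time_s: 2.8
eef_pos: [561.9, 202.3, 75.9]
ee_rot: [-0.707, 0.707, -0.0, -0.0]
force: [0.4, -0.4, 1.2]
grip_width: 1.001
t 2.8 tcp [561.9 202.3  75.9] w 1.0011181521886456 F [ 0.4 -0.4  1.2] q [ 0.15  0.62  1.45 -0.    1.07  0.15]
[[ 1.e+00 -5.e-04 -1.e-04]
 [ 1.e-04 -1.e-04  1.e+00]
 [-5.e-04 -1.e+00 -1.e-04]]
dpos cm [ 0.01 -0.01  0.02]
twist [ 0.0001  0.0001 -0.0005]
```

View pics/s1.png

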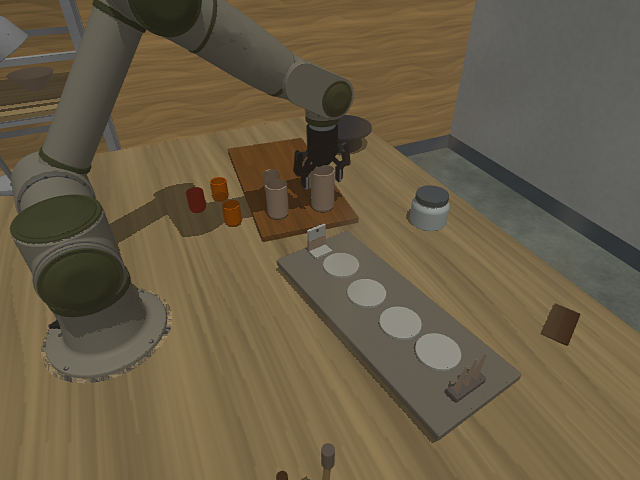

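The fingers straddle the tall tumbler at about (322,175), so I'll grip it now.

```bash
python3 -m handwheel '[{"delta_pos":[0,0,0],"twist":[0,0,0],"jaw":0.6},{"delta_pos":[0,0,0],"twist":[0,0,0],"jaw":0.5},{"delta_pos":[0,0,0],"twist":[0,0,0],"jaw":0.4},{"delta_pos":[0,0,0],"twist":[0,0,0],"jaw":0.3},{"delta_pos":[0,0,0],"twist":[0,0,0],"jaw":0.2},{"delta_pos":[0,0,0],"twist":[0,0,0],"jaw":0.2},{"delta_pos":[0,0,0],"twist":[0,0,0],"jaw":0.2},{"delta_pos":[0,0,0],"twist":[0,0,0],"jaw":0.2},{"delta_pos":[0,0,0],"twist":[0,0,0],"jaw":0.2},{"delta_pos":[0,0,0],"twist":[0,0,0],"jaw":0.2}]' 35; python3 st.py 562 202.5 250 0
```

```text
time_s: 3.73
eef_pos: [562.4, 202.4, 76.8]
ee_rot: [0.707, -0.707, -0.001, -0.001]
force: [0.4, 0.4, 7.3]
grip_width: 0.71
t 3.7333 tcp [562.4 202.4  76.8] w 0.7095351203017779 F [0.4 0.4 7.3] q [0.15 0.62 1.45 0.   1.07 0.15]
[[ 1.0e+00  1.6e-03 -0.0e+00]
 [ 0.0e+00  4.0e-04  1.0e+00]
 [ 1.6e-03 -1.0e+00  4.0e-04]]
dpos cm [-1.000e-02 -1.732e+01  1.000e-02]
twist [-0.0004  0.      0.0016]
```

```bash
python3 -m handwheel '[{"delta_pos":[0,-0.3,0],"twist":[0,0,0],"jaw":0.2},{"delta_pos":[0,-1,0],"twist":[0,0,0],"jaw":0.2},{"delta_pos":[0,-2.5,0],"twist":[0,0,0],"jaw":0.2},{"delta_pos":[0,-4.5,0],"twist":[0,0,0],"jaw":0.2},{"delta_pos":[0,-7,0],"twist":[0,0,0],"jaw":0.2},{"delta_pos":[0,-9.5,0],"twist":[0,0,0],"jaw":0.2},{"delta_pos":[0,-12,0],"twist":[0,0,0],"jaw":0.2},{"delta_pos":[0,-14,0],"twist":[0,0,0],"jaw":0.2},{"delta_pos":[0,-15.5,0],"twist":[0,0,0],"jaw":0.2},{"delta_pos":[0,-16,0],"twist":[0,0,0],"jaw":0.2}]'; python3 st.py 489 -58 236 0;  python3 -c "
from h import *
cloud('side','pics/s2.png')"
```

```text
time_s: 4.57
eef_pos: [562.4, 202.4, 238.6]
ee_rot: [0.707, -0.707, -0.001, -0.001]
force: [1.2, -2.0, -1.8]
grip_width: 0.713
t 4.5667 tcp [562.4 202.4 238.6] w 0.7128333996833528 F [ 1.2 -2.  -1.8] q [ 0.15  0.47  1.25 -0.    1.41  0.15]
[[ 1.0e+00  3.6e-03 -1.0e-04]
 [ 1.0e-04  5.0e-04  1.0e+00]
 [ 3.6e-03 -1.0e+00  5.0e-04]]
dpos cm [ -7.34   0.22 -26.04]
twist [-0.0005  0.0001  0.0036]
```

View pics/s2.png

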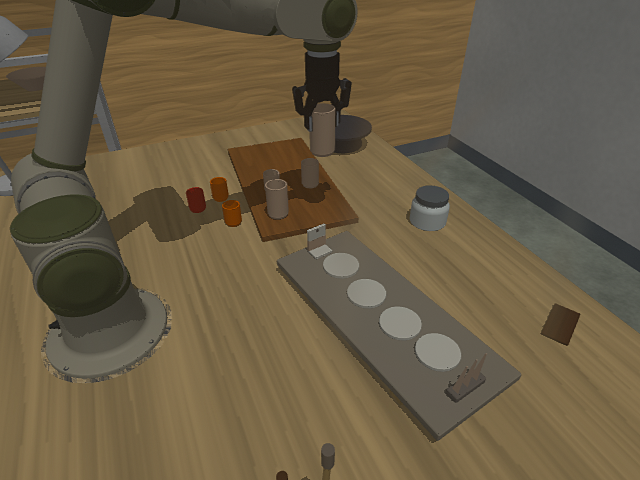

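The tumbler hangs upright at (322,130) in the picture. Moving it over cookie A.

```bash
python3 -m handwheel '[{"delta_pos":[-0.2,0,-0.8],"twist":[0,0,0],"jaw":0.2},{"delta_pos":[-0.8,0,-3],"twist":[0,0,0],"jaw":0.2},{"delta_pos":[-1.8,0,-6.5],"twist":[0,0,0],"jaw":0.2},{"delta_pos":[-2.8,0,-10],"twist":[0,0,0],"jaw":0.2},{"delta_pos":[-3.9,0,-14],"twist":[0,0,0],"jaw":0.2},{"delta_pos":[-5,0,-18],"twist":[0,0,0],"jaw":0.2},{"delta_pos":[-6,0,-21.5],"twist":[0,0,0],"jaw":0.2},{"delta_pos":[-6.8,0,-24],"twist":[0,0,0],"jaw":0.2},{"delta_pos":[-7.2,0,-25.6],"twist":[0,0,0],"jaw":0.2},{"delta_pos":[-7.3,0,-26],"twist":[0,0,0],"jaw":0.2}]'; python3 st.py 489 -58 110 0; python3 - <<'E'
from h import *
for n in("top","side"):
    c,W=cloud(n,f"pics/{n}3.png"); Z=W[...,2]
    m=(abs(W[...,0]-489)<45)&(abs(W[...,1]+58)<45)&(Z>100)&(Z<285)
    p=W[m];print(n,m.sum(),np.percentile(p[:,2],[0.5,2,10,50,98]).round(1))
    b=p[p[:,2]<225]
    if len(b)>20: print(circ(b[:,:2],31),len(b))
E
```

```text
time_s: 5.45
eef_pos: [487.5, -60.2, 234.6]
ee_rot: [0.707, -0.707, 0.002, -0.0]
force: [-0.1, 0.4, -2.5]
grip_width: 0.709
t 5.45 tcp [487.5 -60.2 234.6] w 0.7089540239453249 F [-0.1  0.4 -2.5] q [-0.36  0.24  1.59 -0.    1.32 -0.36]
[[ 1.0e+00 -2.6e-03  3.1e-03]
 [-3.1e-03  2.0e-04  1.0e+00]
 [-2.6e-03 -1.0e+00  2.0e-04]]
dpos cm [ 0.18 12.46  0.21]
twist [-0.0002 -0.0031 -0.0026]Traceback (most recent call last):
  File "<stdin>", line 5, in <module>
    return _quantile_unchecked(
        a, q, axis, out, overwrite_input, method, keepdims, weights)
    return _ureduce(a,
                    func=_quantile_ureduce_func,
    ...<5 lines>...
                    overwrite_input=overwrite_input,
                    method=method)
    r = func(a, **kwargs)
    result = _quantile(arr,
                       quantiles=q,
    ...<2 lines>...
                       out=out,
                       weights=wgt)
    slices_having_nans = np.isnan(arr[-1, ...])
                                  ~~~^^^^^^^^^
IndexError: index -1 is out of bounds for axis 0 with size 0
```

```bash
cat > held.py <<'E'
from h import *
import sys
x,y,r,lo,hi,name=*map(float,sys.argv[1:6]),sys.argv[6]
c,W=cloud("side",f"pics/{name}.png"); Z=W[...,2]
m=(abs(W[...,0]-x)<45)&(abs(W[...,1]-y)<45)&(Z>lo)&(Z<hi)
p=W[m];print(m.sum(),"z",np.percentile(p[:,2],[0.5,2,10,50,98]).round(1))
s,e=circ(p[:,:2],r);print("center",s[:2].round(1),e.round(2))
h=(lo+hi)/2
for q in(p[p[:,2]<np.median(p[:,2])],p[p[:,2]>np.median(p[:,2])]):
    s,e=circ(q[:,:2],r);print("  half z",q[:,2].mean().round(),s[:2].round(1),e.round(2))
E
python3 held.py 489 -58 31 150 225 s3
```

```text
601 z [177.2 178.7 185.1 203.3 224.4]
center [ 462.9 -106.1] 10.15
  half z 192.0 [488.5 -57.2] 1.2
  half z 214.0 [488.1 -57.4] 0.98
```

View pics/s3.png

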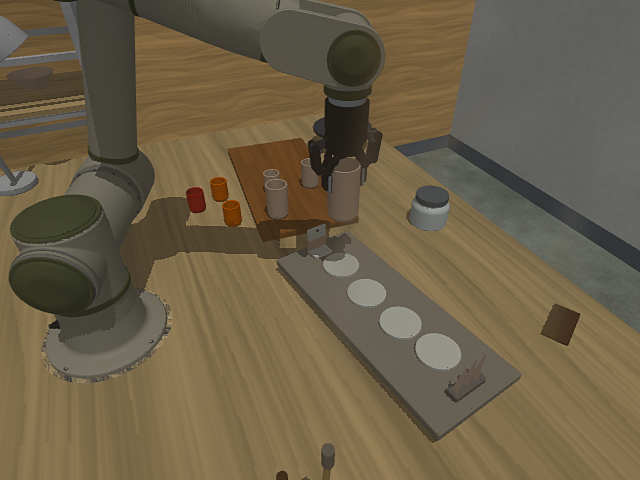

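```bash
python3 st.py 489 -58 108 0
```

```text
t 5.55 tcp [488.3 -58.2 234.9] w 0.7054469638674048 F [-0.6  0.1 -1.8] q [-0.36  0.24  1.59  0.    1.32 -0.36]
[[ 1.0e+00 -1.7e-03  1.7e-03]
 [-1.7e-03  7.0e-04  1.0e+00]
 [-1.7e-03 -1.0e+00  7.0e-04]]
dpos cm [9.000e-02 1.269e+01 1.000e-02]
twist [-0.0007 -0.0017 -0.0017]
```

```bash
python3 -m handwheel '[{"delta_pos":[0.05,0.8,0],"twist":[0,0,0],"jaw":0.2},{"delta_pos":[0.05,2.5,0],"twist":[0,0,0],"jaw":0.2},{"delta_pos":[0.05,5,0],"twist":[0,0,0],"jaw":0.2},{"delta_pos":[0.05,7.5,0],"twist":[0,0,0],"jaw":0.2},{"delta_pos":[0.05,9.5,0],"twist":[0,0,0],"jaw":0.2},{"delta_pos":[0.05,11,0],"twist":[0,0,0],"jaw":0.2},{"delta_pos":[0.05,12,0],"twist":[0,0,0],"jaw":0.2},{"delta_pos":[0.05,12.5,0],"twist":[0,0,0],"jaw":0.2},{"delta_pos":[0.05,12.5,0],"twist":[0,0,0],"jaw":0.2},{"delta_pos":[0.05,12.5,0],"twist":[0,0,0],"jaw":0.2}]'; python3 st.py 489 -58 102.8 0; python3 held.py 489 -58 31 48 90 s4
```

```text
time_s: 6.38
eef_pos: [489.8, -57.5, 111.3]
ee_rot: [-0.707, 0.707, 0.0, 0.0]
force: [0.5, -0.8, -2.6]
grip_width: 0.707
t 6.3833 tcp [489.8 -57.5 111.3] w 0.7065478289018633 F [ 0.5 -0.8 -2.6] q [-0.35  0.38  1.75 -0.    1.01 -0.36]
[[ 1.e+00  7.e-04 -6.e-04]
 [ 6.e-04 -2.e-04  1.e+00]
 [ 7.e-04 -1.e+00 -2.e-04]]
dpos cm [-0.08  0.85 -0.05]
twist [0.0002 0.0006 0.0007]
334 z [53.2 54.7 60.6 73.9 89.3]
center [490.3 -55.1] 1.15
  half z 66.0 [490.4 -55.1] 1.29
  half z 82.0 [490.2 -55.2] 0.99
```

View pics/s4.png

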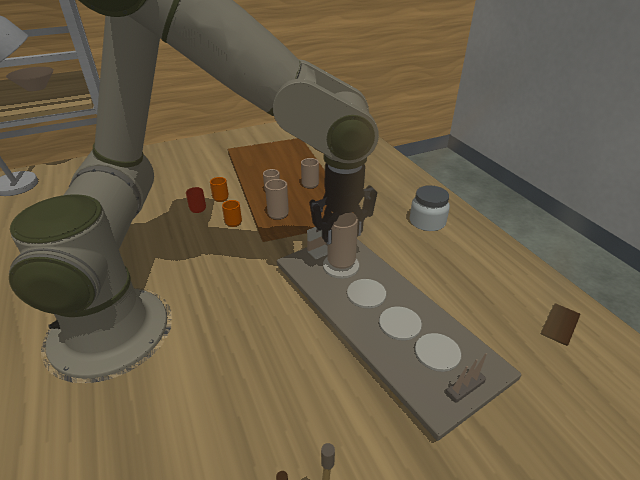

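```bash
python3 -m handwheel '[{"delta_pos":[-0.1,0.15,-0.1],"twist":[0,0,0],"jaw":0.2},{"delta_pos":[-0.1,0.3,-0.1],"twist":[0,0,0],"jaw":0.2},{"delta_pos":[-0.1,0.45,-0.1],"twist":[0,0,0],"jaw":0.2},{"delta_pos":[-0.1,0.55,-0.1],"twist":[0,0,0],"jaw":0.2},{"delta_pos":[-0.1,0.62,-0.1],"twist":[0,0,0],"jaw":0.2},{"delta_pos":[-0.1,0.68,-0.1],"twist":[0,0,0],"jaw":0.2},{"delta_pos":[-0.1,0.74,-0.1],"twist":[0,0,0],"jaw":0.2},{"delta_pos":[-0.1,0.78,-0.1],"twist":[0,0,0],"jaw":0.2},{"delta_pos":[-0.1,0.8,-0.1],"twist":[0,0,0],"jaw":0.2},{"delta_pos":[-0.1,0.8,-0.1],"twist":[0,0,0],"jaw":0.2}]'; python3 st.py 489 -58 102.8 0; python3 held.py 489 -58 31 48 90 s5
```

```text
time_s: 7.27
eef_pos: [488.4, -58.7, 102.9]
ee_rot: [-0.707, 0.707, -0.0, -0.0]
force: [0.8, 0.7, -1.6]
grip_width: 0.709
t 7.2667 tcp [488.4 -58.7 102.9] w 0.7091746798196893 F [ 0.8  0.7 -1.6] q [-0.36  0.39  1.76 -0.    0.99 -0.36]
[[ 1. -0.  0.]
 [-0. -0.  1.]
 [-0. -1. -0.]]
dpos cm [0.06 0.01 0.07]
twist [ 0. -0. -0.]
405 z [48.9 51.1 54.5 71.2 89.2]
center [488.9 -56.5] 1.08
  half z 61.0 [488.8 -56.5] 1.07
  half z 81.0 [488.9 -56.5] 1.08
```

```bash
python3 -m handwheel '[{"delta_pos":[0,0.03,0],"twist":[0,0,0],"jaw":0.2},{"delta_pos":[0,0.06,0],"twist":[0,0,0],"jaw":0.2},{"delta_pos":[0,0.09,0],"twist":[0,0,0],"jaw":0.2},{"delta_pos":[0,0.12,0],"twist":[0,0,0],"jaw":0.2},{"delta_pos":[0,0.12,0],"twist":[0,0,0],"jaw":0.2},{"delta_pos":[0,0.12,0],"twist":[0,0,0],"jaw":0.2},{"delta_pos":[0,0.12,0],"twist":[0,0,0],"jaw":0.2},{"delta_pos":[0,0.12,0],"twist":[0,0,0],"jaw":0.2},{"delta_pos":[0,0.12,0],"twist":[0,0,0],"jaw":0.2},{"delta_pos":[0,0.12,0],"twist":[0,0,0],"jaw":0.2}]'; python3 st.py 489 -58 102.8 0
```

```text
time_s: 8.15
eef_pos: [488.6, -58.7, 102.7]
ee_rot: [-0.707, 0.707, 0.0, 0.0]
force: [-3.6, 0.8, 10.6]
grip_width: 0.711
t 8.15 tcp [488.6 -58.7 102.7] w 0.711205378046167 F [-3.6  0.8 10.6] q [-0.36  0.39  1.76 -0.    0.99 -0.36]
[[ 1.e+00  5.e-04 -1.e-04]
 [ 1.e-04 -3.e-04  1.e+00]
 [ 5.e-04 -1.e+00 -3.e-04]]
dpos cm [ 0.04 -0.01  0.07]
twist [0.0003 0.0001 0.0005]
```

```bash
python3 -m handwheel '[{"delta_pos":[0,-0.05,0],"twist":[0,0,0],"jaw":0.2},{"delta_pos":[0,-0.05,0],"twist":[0,0,0],"jaw":0.75},{"delta_pos":[0,-0.05,0],"twist":[0,0,0],"jaw":0.8},{"delta_pos":[0,-0.05,0],"twist":[0,0,0],"jaw":0.9},{"delta_pos":[0,-0.05,0],"twist":[0,0,0],"jaw":1},{"delta_pos":[0,-0.05,0],"twist":[0,0,0],"jaw":1},{"delta_pos":[0,-0.05,0],"twist":[0,0,0],"jaw":1},{"delta_pos":[0,-0.05,0],"twist":[0,0,0],"jaw":1},{"delta_pos":[0,-0.05,0],"twist":[0,0,0],"jaw":1},{"delta_pos":[0,-0.05,0],"twist":[0,0,0],"jaw":1}]'; python3 st.py 489 -58 250 0;python3 held.py 489 -58 31 48 90 s6
```

```text
time_s: 8.98
eef_pos: [488.4, -58.7, 102.2]
ee_rot: [-0.707, 0.707, 0.0, -0.0]
force: [-0.3, -0.2, 0.1]
grip_width: 1.0
t 8.9833 tcp [488.4 -58.7 102.2] w 1.000360940351723 F [-0.3 -0.2  0.1] q [-0.36  0.39  1.76 -0.    0.99 -0.36]
[[ 1. -0. -0.]
 [ 0. -0.  1.]
 [-0. -1. -0.]]
dpos cm [  0.06 -14.78   0.07]
twist [ 0.  0. -0.]
406 z [48.4 49.9 54.5 70.3 89.4]
center [ 463.7 -105.1] 9.9
  half z 60.0 [489.3 -56.4] 0.99
  half z 80.0 [ 462.6 -104.9] 9.82
```

View pics/s6.png

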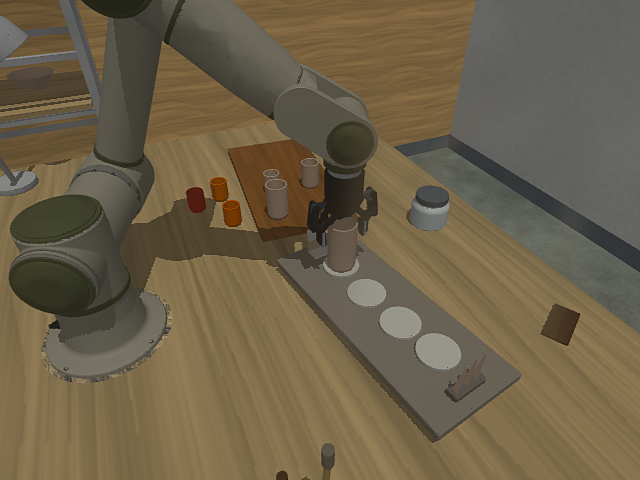

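T4 stands at (343,248) on cookie A, clear of the open fingers. Next is T3.

```bash
python3 -m handwheel '[{"delta_pos":[0,-1,0],"twist":[0,0,0],"jaw":1},{"delta_pos":[0,-3,0],"twist":[0,0,0],"jaw":1},{"delta_pos":[0,-6,0],"twist":[0,0,0],"jaw":1},{"delta_pos":[0,-9,0],"twist":[0,0,0],"jaw":1},{"delta_pos":[-0.5,-11,3],"twist":[0,0,0],"jaw":1},{"delta_pos":[-1,-12,7],"twist":[0,0,0],"jaw":1},{"delta_pos":[-2,-12,11],"twist":[0,0,0],"jaw":1},{"delta_pos":[-3,-12,15],"twist":[0,0,0],"jaw":1},{"delta_pos":[-4,-12,19],"twist":[0,0,0],"jaw":1},{"delta_pos":[-4.5,-12,23],"twist":[0,0,0],"jaw":1}]';  python3 st.py 440 218 56 0
```

```text
time_s: 9.87
eef_pos: [442.2, 173.1, 223.3]
ee_rot: [0.707, -0.707, -0.0, -0.0]
force: [1.3, -0.3, 0.4]
grip_width: 1.002
t 9.8667 tcp [442.2 173.1 223.3] w 1.0017226508513262 F [ 1.3 -0.3  0.4] q [ 0.13  0.21  1.66 -0.    1.28  0.13]
[[ 1.e+00  1.e-03  1.e-04]
 [-1.e-04  1.e-04  1.e+00]
 [ 1.e-03 -1.e+00  1.e-04]]
dpos cm [-0.23 16.73  4.49]
twist [-0.0001 -0.0001  0.001 ]
```

```bash
python3 -m handwheel '[{"delta_pos":[-0.3,0,3],"twist":[0,0,0],"jaw":1},{"delta_pos":[-0.3,1,4.6],"twist":[0,0,0],"jaw":1},{"delta_pos":[-0.3,4,4.6],"twist":[0,0,0],"jaw":1},{"delta_pos":[-0.3,7,4.6],"twist":[0,0,0],"jaw":1},{"delta_pos":[-0.3,10,4.6],"twist":[0,0,0],"jaw":1},{"delta_pos":[-0.3,12.5,4.6],"twist":[0,0,0],"jaw":1},{"delta_pos":[-0.3,14.5,4.6],"twist":[0,0,0],"jaw":1},{"delta_pos":[-0.3,16,4.6],"twist":[0,0,0],"jaw":1},{"delta_pos":[-0.3,16.6,4.6],"twist":[0,0,0],"jaw":1},{"delta_pos":[-0.3,16.6,4.6],"twist":[0,0,0],"jaw":1}]';  python3 st.py 440 218 56 0;  python3 -c "
from h import *
cloud('side','pics/s7.png')"
```

```text
time_s: 10.7
eef_pos: [440.1, 217.2, 55.7]
ee_rot: [-0.707, 0.707, -0.001, -0.001]
force: [-1.3, 0.4, 0.2]
grip_width: 1.001
t 10.7 tcp [440.1 217.2  55.7] w 1.0011790060567518 F [-1.3  0.4  0.2] q [0.22 0.46 1.8  0.   0.88 0.22]
[[ 1.0e+00 -1.6e-03 -0.0e+00]
 [ 0.0e+00 -4.0e-04  1.0e+00]
 [-1.6e-03 -1.0e+00 -4.0e-04]]
dpos cm [-0.01 -0.03  0.08]
twist [ 0.0004  0.     -0.0016]
```

View pics/s7.png

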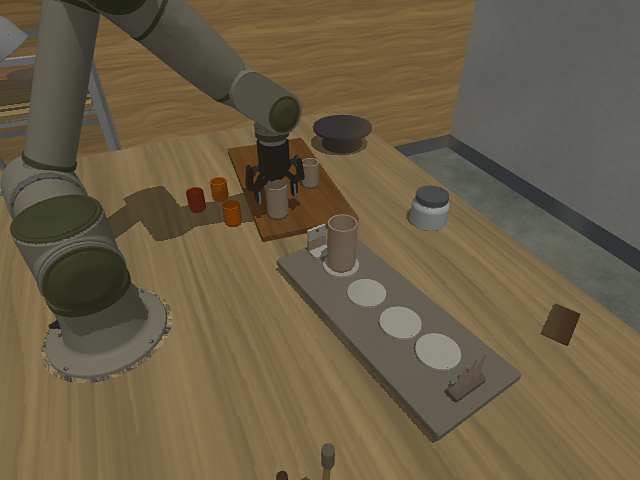

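The fingers straddle T3 at (276,190), and T4 stands on cookie A at (342,245). Closing on T3.

```bash
python3 -m handwheel '[{"delta_pos":[0,0,0.05],"twist":[0,0,0],"jaw":0.6},{"delta_pos":[0,0,0.05],"twist":[0,0,0],"jaw":0.5},{"delta_pos":[0,0,0.05],"twist":[0,0,0],"jaw":0.4},{"delta_pos":[0,0,0.05],"twist":[0,0,0],"jaw":0.3},{"delta_pos":[0,0,0.05],"twist":[0,0,0],"jaw":0.2},{"delta_pos":[0,0,0.05],"twist":[0,0,0],"jaw":0.2},{"delta_pos":[0,0,0.05],"twist":[0,0,0],"jaw":0.2},{"delta_pos":[0,0,0.05],"twist":[0,0,0],"jaw":0.2},{"delta_pos":[0,0,0.05],"twist":[0,0,0],"jaw":0.2},{"delta_pos":[0,0,0.05],"twist":[0,0,0],"jaw":0.2}]' 35; python3 st.py 440 218 250 0
```

```text
time_s: 11.58
eef_pos: [441.0, 218.0, 57.4]
ee_rot: [0.707, -0.707, -0.001, -0.001]
force: [-0.5, 0.7, 5.2]
grip_width: 0.652
t 11.5833 tcp [441.  218.   57.4] w 0.6523852778290004 F [-0.5  0.7  5.2] q [0.22 0.46 1.8  0.   0.88 0.22]
[[ 1.0e+00  1.9e-03  0.0e+00]
 [-0.0e+00  5.0e-04  1.0e+00]
 [ 1.9e-03 -1.0e+00  5.0e-04]]
dpos cm [-6.000e-02 -1.926e+01  1.000e-02]
twist [-0.0005 -0.      0.0019]
```

```bash
python3 -m handwheel '[{"delta_pos":[0,-0.3,0],"twist":[0,0,0],"jaw":0.2},{"delta_pos":[0,-1,0],"twist":[0,0,0],"jaw":0.2},{"delta_pos":[0,-2.5,0],"twist":[0,0,0],"jaw":0.2},{"delta_pos":[0,-4.5,0],"twist":[0,0,0],"jaw":0.2},{"delta_pos":[0,-7,0],"twist":[0,0,0],"jaw":0.2},{"delta_pos":[0,-9.5,0],"twist":[0,0,0],"jaw":0.2},{"delta_pos":[0,-12.5,0],"twist":[0,0,0],"jaw":0.2},{"delta_pos":[0,-15,0],"twist":[0,0,0],"jaw":0.2},{"delta_pos":[0,-17,0],"twist":[0,0,0],"jaw":0.2},{"delta_pos":[0,-18,0],"twist":[0,0,0],"jaw":0.2}]'; python3 st.py 497 -157.5 235 0;  python3 -c "
from h import *
cloud('side','pics/s8.png')"
```

```text
time_s: 12.42
eef_pos: [440.9, 218.0, 239.3]
ee_rot: [0.707, -0.707, -0.002, -0.001]
force: [-0.2, 0.5, -0.8]
grip_width: 0.649
t 12.4167 tcp [440.9 218.  239.3] w 0.6488712916133837 F [-0.2  0.5 -0.8] q [ 0.22  0.23  1.58 -0.    1.32  0.22]
[[ 1.0e+00  4.2e-03 -1.0e-04]
 [ 1.0e-04  9.0e-04  1.0e+00]
 [ 4.2e-03 -1.0e+00  9.0e-04]]
dpos cm [  5.6    0.42 -37.55]
twist [-0.0009  0.0001  0.0042]
```

View pics/s8.png

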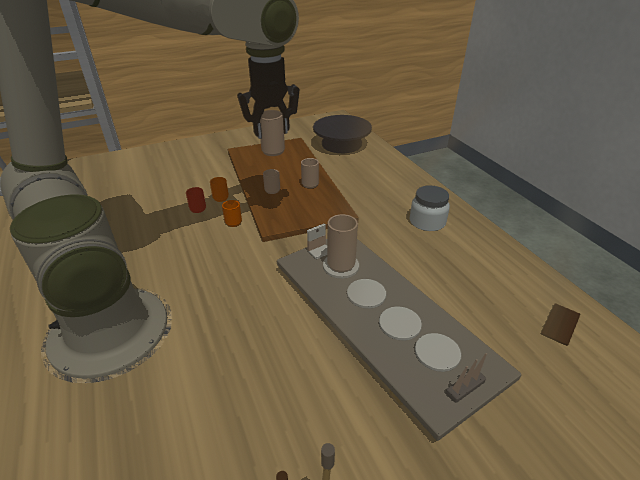

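T3 is lifted upright at (272,135). Its base is at z≈200, which passes over T4's rim at 156.

```bash
python3 -m handwheel '[{"delta_pos":[0.2,0,-1],"twist":[0,0,0],"jaw":0.2},{"delta_pos":[0.5,0,-3.5],"twist":[0,0,0],"jaw":0.2},{"delta_pos":[1,0,-7.5],"twist":[0,0,0],"jaw":0.2},{"delta_pos":[1.7,0,-11.5],"twist":[0,0,0],"jaw":0.2},{"delta_pos":[2.4,0,-15.5],"twist":[0,0,0],"jaw":0.2},{"delta_pos":[3,0,-19.5],"twist":[0,0,0],"jaw":0.2},{"delta_pos":[3.6,0,-23.5],"twist":[0,0,0],"jaw":0.2},{"delta_pos":[4.2,0,-27.5],"twist":[0,0,0],"jaw":0.2},{"delta_pos":[4.8,0,-31],"twist":[0,0,0],"jaw":0.2},{"delta_pos":[5.2,0,-34],"twist":[0,0,0],"jaw":0.2}]'; python3 st.py 497 -157.5 92 0
```

```text
time_s: 13.3
eef_pos: [491.5, -125.2, 234.3]
ee_rot: [0.707, -0.707, 0.002, 0.0]
force: [0.0, 0.8, -1.3]
grip_width: 0.656
t 13.3 tcp [ 491.5 -125.2  234.3] w 0.6559742091590799 F [ 0.   0.8 -1.3] q [-0.48  0.27  1.54 -0.    1.33 -0.48]
[[ 1.     -0.0028  0.0016]
 [-0.0016  0.001   1.    ]
 [-0.0028 -1.      0.001 ]]
dpos cm [ 0.59 14.23 -3.24]
twist [-0.001  -0.0016 -0.0028]
```

```bash
python3 -m handwheel '[{"delta_pos":[0.3,0,-2.2],"twist":[0,0,0],"jaw":0.2},{"delta_pos":[0.4,0.5,-3.5],"twist":[0,0,0],"jaw":0.2},{"delta_pos":[0.4,2,-3.5],"twist":[0,0,0],"jaw":0.2},{"delta_pos":[0.4,4.5,-3.5],"twist":[0,0,0],"jaw":0.2},{"delta_pos":[0.4,7.5,-3.5],"twist":[0,0,0],"jaw":0.2},{"delta_pos":[0.4,10,-3.5],"twist":[0,0,0],"jaw":0.2},{"delta_pos":[0.4,12,-3.5],"twist":[0,0,0],"jaw":0.2},{"delta_pos":[0.4,13.5,-3.5],"twist":[0,0,0],"jaw":0.2},{"delta_pos":[0.4,14.1,-3.5],"twist":[0,0,0],"jaw":0.2},{"delta_pos":[0.4,14.1,-3.5],"twist":[0,0,0],"jaw":0.2}]'; python3 st.py 497 -157.5 83.4 0;python3 held.py 497 -157.5 28 47 80 s9
```

```text
time_s: 14.13
eef_pos: [495.2, -156.4, 93.2]
ee_rot: [0.708, -0.706, 0.001, 0.001]
force: [0.1, 0.8, -0.7]
grip_width: 0.656
t 14.1333 tcp [ 495.2 -156.4   93.2] w 0.6558432718590403 F [ 0.1  0.8 -0.7] q [-0.53  0.46  1.68 -0.    1.01 -0.53]
[[ 1.0e+00 -3.7e-03 -3.0e-04]
 [ 3.0e-04  2.1e-03  1.0e+00]
 [-3.7e-03 -1.0e+00  2.2e-03]]
dpos cm [ 0.19  0.98 -0.11]
twist [-0.0022  0.0003 -0.0037]
210 z [47.4 54.4 60.4 69.8 79.6]
center [ 467.9 -195.9] 9.0
  half z 64.0 [ 467.8 -196.5] 8.86
  half z 75.0 [ 468.1 -195. ] 9.05
```

View pics/s9.png

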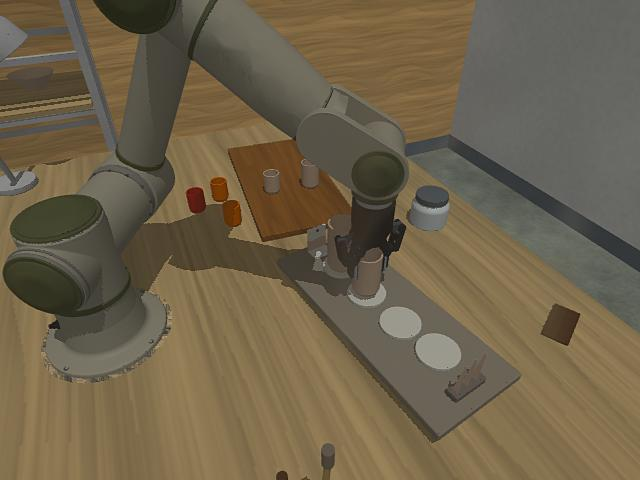

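T3 is just above cookie B at (367,275), with a gap of about 9 mm.

```bash
sed -i 's/def circ(p,r=None):/def circ(p,r=None,c0=None):/; s/    c0=np.median(p,0)/    c0=np.median(p,0) if c0 is None else c0/' h.py; sed -i 's/\[:,:2\],r)/[:,:2],r,[x,y])/g' held.py; python3 held.py 497 -157.5 28 54 80 s9
python3 -m handwheel '[{"delta_pos":[0.1,0.2,-0.1],"twist":[0,0,0],"jaw":0.2},{"delta_pos":[0.15,0.35,-0.1],"twist":[0,0,0],"jaw":0.2},{"delta_pos":[0.15,0.5,-0.1],"twist":[0,0,0],"jaw":0.2},{"delta_pos":[0.15,0.6,-0.1],"twist":[0,0,0],"jaw":0.2},{"delta_pos":[0.15,0.68,-0.1],"twist":[0,0,0],"jaw":0.2},{"delta_pos":[0.15,0.74,-0.1],"twist":[0,0,0],"jaw":0.2},{"delta_pos":[0.15,0.8,-0.1],"twist":[0,0,0],"jaw":0.2},{"delta_pos":[0.15,0.85,-0.1],"twist":[0,0,0],"jaw":0.2},{"delta_pos":[0.15,0.88,-0.1],"twist":[0,0,0],"jaw":0.2},{"delta_pos":[0.15,0.88,-0.1],"twist":[0,0,0],"jaw":0.2}]'; python3 st.py 497 -157.5 83.4 0;python3 held.py 497 -157.5 28 47 80 s10
```

```text
197 z [56.5 58.1 61.9 70.6 79.9]
center [ 496.2 -154.5] 0.99
  half z 65.0 [ 496.2 -154.3] 1.07
  half z 75.0 [ 496.3 -154.7] 0.83
time_s: 15.07
eef_pos: [497.9, -158.2, 86.3]
ee_rot: [0.707, -0.707, -0.0, 0.0]
force: [0.3, -0.1, -2.4]
grip_width: 0.651
t 15.0667 tcp [ 497.9 -158.2   86.3] w 0.6509104226278778 F [ 0.3 -0.1 -2.4] q [-0.53  0.47  1.68  0.    0.99 -0.53]
[[ 1. -0. -0.]
 [ 0.  0.  1.]
 [-0. -1.  0.]]
dpos cm [-0.09  0.29  0.07]
twist [-0.  0. -0.]
271 z [48.9 50.3 55.4 66.3 79.5]
center [ 498.2 -156. ] 0.94
  half z 59.0 [ 498.4 -155.8] 0.99
  half z 73.0 [ 498.  -156.2] 0.83
```

```bash
python3 -m handwheel '[{"delta_pos":[-0.1,0.06,0],"twist":[0,0,0],"jaw":0.2},{"delta_pos":[-0.1,0.12,0],"twist":[0,0,0],"jaw":0.2},{"delta_pos":[-0.1,0.17,0],"twist":[0,0,0],"jaw":0.2},{"delta_pos":[-0.1,0.21,0],"twist":[0,0,0],"jaw":0.2},{"delta_pos":[-0.1,0.25,0],"twist":[0,0,0],"jaw":0.2},{"delta_pos":[-0.1,0.28,0],"twist":[0,0,0],"jaw":0.2},{"delta_pos":[-0.1,0.31,0],"twist":[0,0,0],"jaw":0.2},{"delta_pos":[-0.1,0.34,0],"twist":[0,0,0],"jaw":0.2},{"delta_pos":[-0.1,0.36,0],"twist":[0,0,0],"jaw":0.2},{"delta_pos":[-0.1,0.36,0],"twist":[0,0,0],"jaw":0.2}]'; python3 st.py 497 -157.5 83.4 0;python3 held.py 497 -157.5 28 47 80 s11
```

```text
time_s: 15.95
eef_pos: [497.0, -158.3, 83.4]
ee_rot: [-0.707, 0.707, 0.0, 0.0]
force: [-1.7, 0.5, 6.7]
grip_width: 0.651
t 15.95 tcp [ 497.  -158.3   83.4] w 0.6505506835645458 F [-1.7  0.5  6.7] q [-0.53  0.47  1.69 -0.    0.98 -0.53]
[[ 1.e+00  2.e-04 -1.e-04]
 [ 1.e-04 -3.e-04  1.e+00]
 [ 2.e-04 -1.e+00 -3.e-04]]
dpos cm [0.   0.   0.08]
twist [0.0003 0.0001 0.0002]
294 z [47.5 49.2 53.5 65.6 79.6]
center [ 497.1 -156.1] 1.0
  half z 58.0 [ 497.2 -156.1] 1.11
  half z 73.0 [ 497.1 -156.1] 0.87
```

Contact at +6.7 N. Releasing.

```bash
python3 -m handwheel '[{"delta_pos":[0,0,0],"twist":[0,0,0],"jaw":0.2},{"delta_pos":[0,0,0],"twist":[0,0,0],"jaw":0.69},{"delta_pos":[0,0,0],"twist":[0,0,0],"jaw":0.75},{"delta_pos":[0,0,0],"twist":[0,0,0],"jaw":0.85},{"delta_pos":[0,0,0],"twist":[0,0,0],"jaw":1},{"delta_pos":[0,0,0],"twist":[0,0,0],"jaw":1},{"delta_pos":[0,0,0],"twist":[0,0,0],"jaw":1},{"delta_pos":[0,0,0],"twist":[0,0,0],"jaw":1},{"delta_pos":[0,-0.3,0],"twist":[0,0,0],"jaw":1},{"delta_pos":[0,-1,0],"twist":[0,0,0],"jaw":1}]'; python3 st.py 497 -157.5 235 0;python3 held.py 497 -157.5 28 47 80 s12
```

```text
time_s: 16.83
eef_pos: [496.5, -158.0, 92.5]
ee_rot: [0.707, -0.707, 0.0, 0.0]
force: [-0.1, -0.5, 0.5]
grip_width: 0.996
t 16.8333 tcp [ 496.5 -158.    92.5] w 0.9961639833558114 F [-0.1 -0.5  0.5] q [-0.53  0.46  1.68  0.    1.   -0.53]
[[ 1.0e+00 -1.3e-03  0.0e+00]
 [-0.0e+00  8.0e-04  1.0e+00]
 [-1.3e-03 -1.0e+00  8.0e-04]]
dpos cm [  0.03 -14.25   0.06]
twist [-0.0008 -0.     -0.0013]
298 z [47.2 49.1 53.7 65.4 79.3]
center [ 497.4 -156.3] 0.97
  half z 58.0 [ 497.4 -156.2] 1.03
  half z 73.0 [ 497.4 -156.5] 0.9
```

View pics/s12.png

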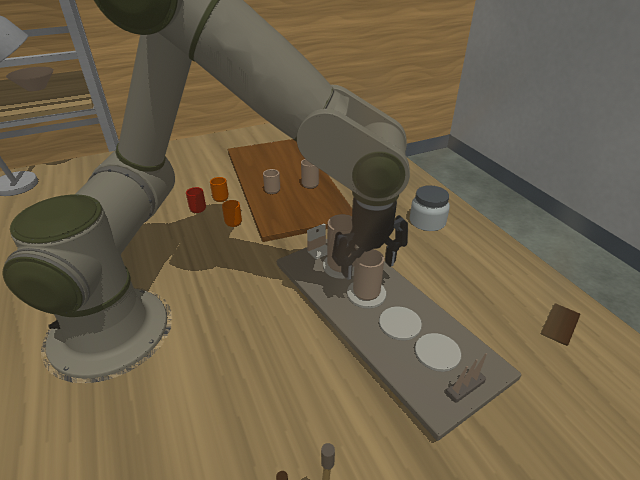

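T3 stands at (368,275) on cookie B. Lifting to fetch T2.

```bash
python3 -m handwheel '[{"delta_pos":[0,-2,0],"twist":[0,0,0],"jaw":1},{"delta_pos":[0,-5.5,0],"twist":[0,0,0],"jaw":1},{"delta_pos":[0,-9,0],"twist":[0,0,0],"jaw":1},{"delta_pos":[0,-12,1],"twist":[0,0,0],"jaw":1},{"delta_pos":[0.5,-13,4],"twist":[0,0,0],"jaw":1},{"delta_pos":[1,-13,8],"twist":[0,0,0],"jaw":1},{"delta_pos":[1.7,-13,12],"twist":[0,0,0],"jaw":1},{"delta_pos":[2.4,-13,16],"twist":[0,0,0],"jaw":1},{"delta_pos":[3,-13,20],"twist":[0,0,0],"jaw":1},{"delta_pos":[3.7,-13,24],"twist":[0,0,0],"jaw":1}]';  python3 st.py 578 323.5 215 0
```

```text
time_s: 17.72
eef_pos: [533.8, 83.8, 223.5]
ee_rot: [-0.707, 0.707, 0.0, 0.0]
force: [-0.7, -0.2, 0.0]
grip_width: 1.001
t 17.7167 tcp [533.8  83.8 223.5] w 1.0011775816640989 F [-0.7 -0.2  0. ] q [-0.06  0.35  1.46  0.    1.32 -0.06]
[[ 1.e+00  1.e-03  1.e-04]
 [-1.e-04 -1.e-04  1.e+00]
 [ 1.e-03 -1.e+00 -1.e-04]]
dpos cm [ 4.41  0.85 23.97]
twist [ 0.0001 -0.0001  0.001 ]
```

```bash
python3 -m handwheel '[{"delta_pos":[0.7,0,4],"twist":[0,0,0],"jaw":1},{"delta_pos":[1.4,0,8],"twist":[0,0,0],"jaw":1},{"delta_pos":[2.1,0,12],"twist":[0,0,0],"jaw":1},{"delta_pos":[2.8,0,16],"twist":[0,0,0],"jaw":1},{"delta_pos":[3.5,0,20],"twist":[0,0,0],"jaw":1},{"delta_pos":[4.3,0,24],"twist":[0,0,0],"jaw":1},{"delta_pos":[4.3,0,24],"twist":[0,0,0],"jaw":1},{"delta_pos":[4.3,0,24],"twist":[0,0,0],"jaw":1},{"delta_pos":[4.3,0,24],"twist":[0,0,0],"jaw":1},{"delta_pos":[4.3,0,24],"twist":[0,0,0],"jaw":1}]';  python3 st.py 578 323.5 39 0
```

```text
time_s: 18.55
eef_pos: [577.1, 320.6, 223.3]
ee_rot: [-0.707, 0.707, -0.0, 0.001]
force: [0.6, 0.8, -0.6]
grip_width: 0.996
t 18.55 tcp [577.1 320.6 223.3] w 0.9956373244058049 F [ 0.6  0.8 -0.6] q [ 0.33  0.63  1.04 -0.    1.47  0.33]
[[ 1.0e+00  3.0e-04  1.4e-03]
 [-1.4e-03 -2.0e-04  1.0e+00]
 [ 3.0e-04 -1.0e+00 -2.0e-04]]
dpos cm [ 0.09 18.43  0.29]
twist [ 0.0002 -0.0014  0.0003]
```

```bash
python3 -m handwheel '[{"delta_pos":[0,2,0.2],"twist":[0,0,0],"jaw":1},{"delta_pos":[0,5,0.2],"twist":[0,0,0],"jaw":1},{"delta_pos":[0,8,0.2],"twist":[0,0,0],"jaw":1},{"delta_pos":[0,11,0.2],"twist":[0,0,0],"jaw":1},{"delta_pos":[0,13.5,0.2],"twist":[0,0,0],"jaw":1},{"delta_pos":[0,15.5,0.2],"twist":[0,0,0],"jaw":1},{"delta_pos":[0,17,0.2],"twist":[0,0,0],"jaw":1},{"delta_pos":[0,18,0.2],"twist":[0,0,0],"jaw":1},{"delta_pos":[0,18.4,0.2],"twist":[0,0,0],"jaw":1},{"delta_pos":[0,18.4,0.2],"twist":[0,0,0],"jaw":1}]';  python3 st.py 578 323.5 39 0; python3 -c "
from h import *
cloud('side','pics/s13.png')"
```

```text
time_s: 19.38
eef_pos: [577.0, 323.1, 38.7]
ee_rot: [-0.707, 0.707, -0.0, 0.0]
force: [0.5, 0.5, -0.5]
grip_width: 1.004
t 19.3833 tcp [577.  323.1  38.7] w 1.00372337881124 F [ 0.5  0.5 -0.5] q [ 0.33  0.8   1.24 -0.    1.1   0.33]
[[ 1.e+00 -4.e-04  9.e-04]
 [-9.e-04 -2.e-04  1.e+00]
 [-4.e-04 -1.e+00 -2.e-04]]
dpos cm [ 0.1  -0.03  0.04]
twist [ 0.0002 -0.0009 -0.0004]
```

View pics/s13.png

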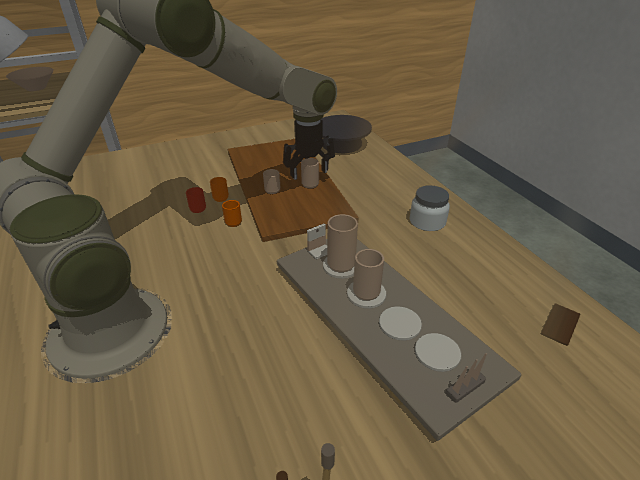

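The fingers straddle T2 at (310,172), so I'll close on it. T4 and T3 stand on their cookies.

```bash
python3 -m handwheel '[{"delta_pos":[0.1,0,0],"twist":[0,0,0],"jaw":0.6},{"delta_pos":[0.1,0,0],"twist":[0,0,0],"jaw":0.5},{"delta_pos":[0.1,0,0],"twist":[0,0,0],"jaw":0.4},{"delta_pos":[0.1,0,0],"twist":[0,0,0],"jaw":0.3},{"delta_pos":[0.1,0,0],"twist":[0,0,0],"jaw":0.2},{"delta_pos":[0.1,0,0],"twist":[0,0,0],"jaw":0.2},{"delta_pos":[0.1,0,0],"twist":[0,0,0],"jaw":0.2},{"delta_pos":[0.1,0,0],"twist":[0,0,0],"jaw":0.2},{"delta_pos":[0.1,0,0],"twist":[0,0,0],"jaw":0.2},{"delta_pos":[0.1,0,0],"twist":[0,0,0],"jaw":0.2}]' 35; python3 st.py 578 323.5 235 0
```

```text
time_s: 20.27
eef_pos: [578.5, 323.9, 39.9]
ee_rot: [0.707, -0.707, -0.001, -0.001]
force: [0.1, 0.0, 6.1]
grip_width: 0.588
t 20.2667 tcp [578.5 323.9  39.9] w 0.5878644987500686 F [0.1 0.  6.1] q [ 0.33  0.8   1.24 -0.    1.11  0.33]
[[ 1.0e+00  1.7e-03  0.0e+00]
 [-0.0e+00  5.0e-04  1.0e+00]
 [ 1.7e-03 -1.0e+00  5.0e-04]]
dpos cm [-1.000e-02 -1.952e+01 -3.000e-02]
twist [-0.0005 -0.      0.0017]
```

```bash
python3 -m handwheel '[{"delta_pos":[0,-0.3,0],"twist":[0,0,0],"jaw":0.2},{"delta_pos":[0,-1,0],"twist":[0,0,0],"jaw":0.2},{"delta_pos":[0,-2.5,0],"twist":[0,0,0],"jaw":0.2},{"delta_pos":[0,-4.5,0],"twist":[0,0,0],"jaw":0.2},{"delta_pos":[0,-7,0],"twist":[0,0,0],"jaw":0.2},{"delta_pos":[0,-9.5,0],"twist":[0,0,0],"jaw":0.2},{"delta_pos":[0,-12.5,0],"twist":[0,0,0],"jaw":0.2},{"delta_pos":[0,-15.5,0],"twist":[0,0,0],"jaw":0.2},{"delta_pos":[0,-18,0],"twist":[0,0,0],"jaw":0.2},{"delta_pos":[0,-19,0],"twist":[0,0,0],"jaw":0.2}]'; python3 st.py 516.5 -254 235 0;  python3 -c "
from h import *
cloud('side','pics/s14.png')"
```

```text
time_s: 21.1
eef_pos: [578.6, 324.1, 233.2]
ee_rot: [0.708, -0.706, -0.002, -0.002]
force: [0.1, 0.3, -1.0]
grip_width: 0.583
t 21.1 tcp [578.6 324.1 233.2] w 0.5827803485873599 F [ 0.1  0.3 -1. ] q [ 0.33  0.63  1.02 -0.    1.49  0.33]
[[ 1.0e+00  5.4e-03 -1.0e-04]
 [ 1.0e-04  1.9e-03  1.0e+00]
 [ 5.4e-03 -1.0e+00  1.9e-03]]
dpos cm [ -6.21  -0.32 -57.81]
twist [-0.0019  0.0001  0.0054]
```

View pics/s14.png

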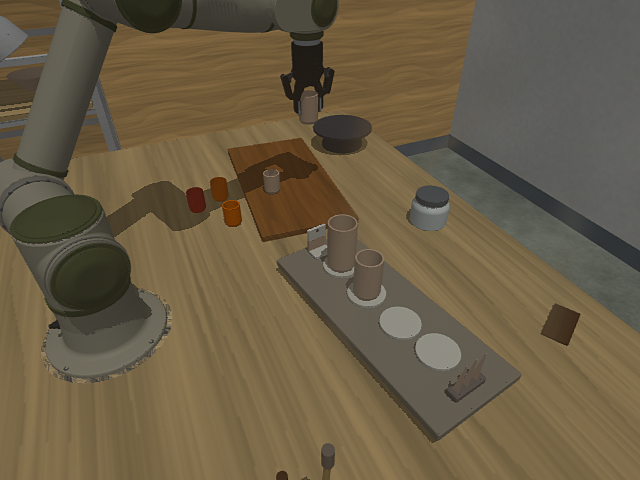

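T2 is lifted at (309,107). Travelling to cookie C.

```bash
python3 -m handwheel '[{"delta_pos":[-0.1,0,-1],"twist":[0,0,0],"jaw":0.2},{"delta_pos":[-0.3,0,-3.5],"twist":[0,0,0],"jaw":0.2},{"delta_pos":[-0.7,0,-7.5],"twist":[0,0,0],"jaw":0.2},{"delta_pos":[-1.2,0,-11.5],"twist":[0,0,0],"jaw":0.2},{"delta_pos":[-1.6,0,-15.5],"twist":[0,0,0],"jaw":0.2},{"delta_pos":[-2,0,-19.5],"twist":[0,0,0],"jaw":0.2},{"delta_pos":[-2.5,0,-23.5],"twist":[0,0,0],"jaw":0.2},{"delta_pos":[-3,0,-27.5],"twist":[0,0,0],"jaw":0.2},{"delta_pos":[-3.4,0,-31.5],"twist":[0,0,0],"jaw":0.2},{"delta_pos":[-3.8,0,-35.5],"twist":[0,0,0],"jaw":0.2}]'; python3 st.py 516.5 -254 235 0
```

```text
time_s: 21.98
eef_pos: [538.0, -33.2, 226.5]
ee_rot: [0.707, -0.707, 0.001, 0.001]
force: [1.0, 0.2, -1.2]
grip_width: 0.587
t 21.9833 tcp [538.  -33.2 226.5] w 0.5873460527311417 F [ 1.   0.2 -1.2] q [-0.28  0.35  1.46 -0.    1.34 -0.28]
[[ 1.0e+00 -3.8e-03  2.0e-04]
 [-2.0e-04  1.0e-03  1.0e+00]
 [-3.8e-03 -1.0e+00  1.0e-03]]
dpos cm [ -2.15  -0.86 -22.08]
twist [-0.001  -0.0002 -0.0038]
```

```bash
python3 -m handwheel '[{"delta_pos":[-0.5,0,-4],"twist":[0,0,0],"jaw":0.2},{"delta_pos":[-1,0,-8],"twist":[0,0,0],"jaw":0.2},{"delta_pos":[-1.5,0,-12],"twist":[0,0,0],"jaw":0.2},{"delta_pos":[-1.9,0,-15.5],"twist":[0,0,0],"jaw":0.2},{"delta_pos":[-2.2,0,-18.5],"twist":[0,0,0],"jaw":0.2},{"delta_pos":[-2.4,0,-20.7],"twist":[0,0,0],"jaw":0.2},{"delta_pos":[-2.4,0,-22],"twist":[0,0,0],"jaw":0.2},{"delta_pos":[-2.4,0,-22.2],"twist":[0,0,0],"jaw":0.2},{"delta_pos":[-2.4,0,-22.2],"twist":[0,0,0],"jaw":0.2},{"delta_pos":[-2.4,0,-22.2],"twist":[0,0,0],"jaw":0.2}]'; python3 st.py 516.5 -254 75 0
```

```text
time_s: 22.82
eef_pos: [515.9, -251.9, 228.2]
ee_rot: [0.707, -0.707, -0.0, 0.001]
force: [1.1, 0.6, -0.5]
grip_width: 0.587
t 22.8167 tcp [ 515.9 -251.9  228.2] w 0.5872513280190705 F [ 1.1  0.6 -0.5] q [-0.66  0.42  1.35  0.    1.37 -0.66]
[[ 1.0e+00 -9.0e-04 -1.0e-03]
 [ 1.0e-03  1.1e-03  1.0e+00]
 [-9.0e-04 -1.0e+00  1.1e-03]]
dpos cm [ 0.08 15.32 -0.23]
twist [-0.0011  0.001  -0.0009]
```

```bash
python3 -m handwheel '[{"delta_pos":[0.05,1,-0.15],"twist":[0,0,0],"jaw":0.2},{"delta_pos":[0.05,3,-0.15],"twist":[0,0,0],"jaw":0.2},{"delta_pos":[0.05,6,-0.15],"twist":[0,0,0],"jaw":0.2},{"delta_pos":[0.05,9,-0.15],"twist":[0,0,0],"jaw":0.2},{"delta_pos":[0.05,11.5,-0.15],"twist":[0,0,0],"jaw":0.2},{"delta_pos":[0.05,13.5,-0.15],"twist":[0,0,0],"jaw":0.2},{"delta_pos":[0.05,14.8,-0.15],"twist":[0,0,0],"jaw":0.2},{"delta_pos":[0.05,15.3,-0.15],"twist":[0,0,0],"jaw":0.2},{"delta_pos":[0.05,15.3,-0.15],"twist":[0,0,0],"jaw":0.2},{"delta_pos":[0.05,15.3,-0.15],"twist":[0,0,0],"jaw":0.2}]'; python3 st.py 516.5 -254 65.9 0; python3 held.py 516.5 -254 25.5 52 66 s15
```

```text
time_s: 23.65
eef_pos: [516.8, -254.3, 76.2]
ee_rot: [-0.707, 0.707, 0.0, -0.0]
force: [0.4, 1.0, -0.2]
grip_width: 0.586
t 23.65 tcp [ 516.8 -254.3   76.2] w 0.5862170451121392 F [ 0.4  1.  -0.2] q [-0.66  0.58  1.52  0.    1.04 -0.66]
[[ 1.e+00  5.e-04 -7.e-04]
 [ 7.e-04 -4.e-04  1.e+00]
 [ 5.e-04 -1.e+00 -4.e-04]]
dpos cm [-0.03  1.03  0.03]
twist [0.0004 0.0007 0.0005]
50 z [55.9 56.1 58.1 62.5 65.6]
center [ 517.3 -252. ] 1.04
  half z 60.0 [ 517.1 -251. ] 0.9
  half z 64.0 [ 517.2 -252.7] 0.81
```

View pics/s15.png

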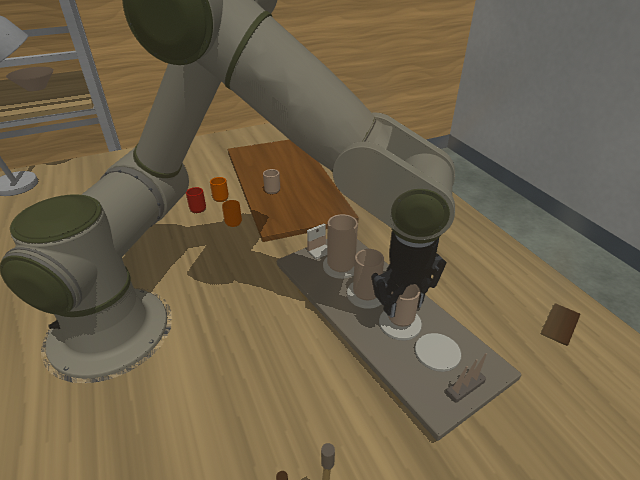

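T2 is about 10 mm above cookie C at (404,310). Lowering gently.

```bash
python3 -m handwheel '[{"delta_pos":[-0.05,0.2,0],"twist":[0,0,0],"jaw":0.2},{"delta_pos":[-0.05,0.4,0],"twist":[0,0,0],"jaw":0.2},{"delta_pos":[-0.05,0.55,0],"twist":[0,0,0],"jaw":0.2},{"delta_pos":[-0.05,0.66,0],"twist":[0,0,0],"jaw":0.2},{"delta_pos":[-0.05,0.74,0],"twist":[0,0,0],"jaw":0.2},{"delta_pos":[-0.05,0.8,0],"twist":[0,0,0],"jaw":0.2},{"delta_pos":[-0.05,0.85,0],"twist":[0,0,0],"jaw":0.2},{"delta_pos":[-0.05,0.9,0],"twist":[0,0,0],"jaw":0.2},{"delta_pos":[-0.05,0.94,0],"twist":[0,0,0],"jaw":0.2},{"delta_pos":[-0.05,0.94,0],"twist":[0,0,0],"jaw":0.2}]'; python3 st.py 516.5 -254 65.9 0
```

```text
time_s: 24.53
eef_pos: [515.9, -254.7, 66.3]
ee_rot: [0.707, -0.707, 0.0, 0.0]
force: [0.0, 0.5, -1.3]
grip_width: 0.582
t 24.5333 tcp [ 515.9 -254.7   66.3] w 0.5820032164791299 F [ 0.   0.5 -1.3] q [-0.66  0.6   1.53  0.    1.01 -0.66]
[[ 1.e+00 -1.e-04 -0.e+00]
 [ 0.e+00  0.e+00  1.e+00]
 [-1.e-04 -1.e+00  0.e+00]]
dpos cm [0.06 0.04 0.07]
twist [-0.      0.     -0.0001]
```

```bash
python3 -m handwheel '[{"delta_pos":[0,0.03,0],"twist":[0,0,0],"jaw":0.2},{"delta_pos":[0,0.06,0],"twist":[0,0,0],"jaw":0.2},{"delta_pos":[0,0.09,0],"twist":[0,0,0],"jaw":0.2},{"delta_pos":[0,0.12,0],"twist":[0,0,0],"jaw":0.2},{"delta_pos":[0,0.12,0],"twist":[0,0,0],"jaw":0.2},{"delta_pos":[0,0.12,0],"twist":[0,0,0],"jaw":0.2},{"delta_pos":[0,0.12,0],"twist":[0,0,0],"jaw":0.2},{"delta_pos":[0,0.12,0],"twist":[0,0,0],"jaw":0.2},{"delta_pos":[0,0.12,0],"twist":[0,0,0],"jaw":0.2},{"delta_pos":[0,0.12,0],"twist":[0,0,0],"jaw":0.2}]'; python3 st.py 516.5 -254 65.9 0
```

```text
time_s: 25.37
eef_pos: [515.9, -254.8, 65.8]
ee_rot: [-0.707, 0.707, 0.0, 0.0]
force: [-2.6, 0.5, 6.3]
grip_width: 0.585
t 25.3667 tcp [ 515.9 -254.8   65.8] w 0.5847275146935239 F [-2.6  0.5  6.3] q [-0.66  0.6   1.53 -0.    1.01 -0.66]
[[ 1.e+00  2.e-04 -0.e+00]
 [ 0.e+00 -3.e-04  1.e+00]
 [ 2.e-04 -1.e+00 -3.e-04]]
dpos cm [ 0.06 -0.01  0.08]
twist [0.0003 0.     0.0002]
```

Contact at +6.3 N. Releasing.

```bash
python3 -m handwheel '[{"delta_pos":[0,0,0],"twist":[0,0,0],"jaw":0.2},{"delta_pos":[0,0,0],"twist":[0,0,0],"jaw":0.62},{"delta_pos":[0,0,0],"twist":[0,0,0],"jaw":0.7},{"delta_pos":[0,0,0],"twist":[0,0,0],"jaw":0.8},{"delta_pos":[0,0,0],"twist":[0,0,0],"jaw":0.9},{"delta_pos":[0,0,0],"twist":[0,0,0],"jaw":1},{"delta_pos":[0,0,0],"twist":[0,0,0],"jaw":1},{"delta_pos":[0,0,0],"twist":[0,0,0],"jaw":1},{"delta_pos":[0,-0.3,0],"twist":[0,0,0],"jaw":1},{"delta_pos":[0,-1,0],"twist":[0,0,0],"jaw":1}]'; python3 st.py 516.5 -254 235 0; python3 held.py 516.5 -254 25.5 47 66 s16
```

```text
time_s: 26.2
eef_pos: [515.5, -254.4, 74.8]
ee_rot: [0.707, -0.707, 0.0, 0.0]
force: [0.1, 0.8, 0.6]
grip_width: 0.998
t 26.2 tcp [ 515.5 -254.4   74.8] w 0.9979600071387441 F [0.1 0.8 0.6] q [-0.66  0.58  1.52 -0.    1.03 -0.66]
[[ 1.     -0.0013  0.    ]
 [-0.      0.001   1.    ]
 [-0.0013 -1.      0.001 ]]
dpos cm [  0.08 -16.02   0.06]
twist [-0.001  -0.     -0.0013]
155 z [47.2 48.1 52.3 58.4 65.6]
center [ 516.1 -253. ] 0.94
  half z 54.0 [ 516.2 -252.9] 1.07
  half z 62.0 [ 515.9 -253. ] 0.78
```

View pics/s16.png

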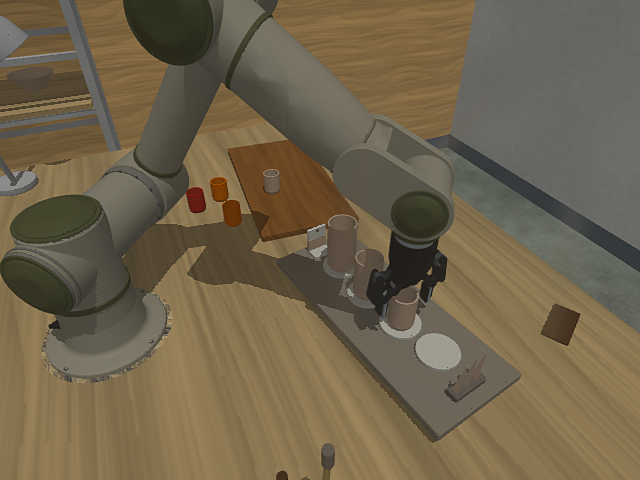

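T2 is released on cookie C at (403,308). Fetching T1.

```bash
python3 -m handwheel '[{"delta_pos":[0,-2,0],"twist":[0,0,0],"jaw":1},{"delta_pos":[0,-5.5,0],"twist":[0,0,0],"jaw":1},{"delta_pos":[0,-9,0],"twist":[0,0,0],"jaw":1},{"delta_pos":[0,-12,1],"twist":[0,0,0],"jaw":1},{"delta_pos":[0,-14,4],"twist":[0,0,0],"jaw":1},{"delta_pos":[0,-15,8],"twist":[0,0,0],"jaw":1},{"delta_pos":[0,-15,12],"twist":[0,0,0],"jaw":1},{"delta_pos":[0,-15,16],"twist":[0,0,0],"jaw":1},{"delta_pos":[0,-15,20],"twist":[0,0,0],"jaw":1},{"delta_pos":[0,-15,24],"twist":[0,0,0],"jaw":1}]';  python3 st.py 466 338.5 215 0
```

```text
time_s: 27.08
eef_pos: [515.6, -12.9, 225.9]
ee_rot: [-0.707, 0.707, 0.0, 0.0]
force: [1.2, -0.0, -0.8]
grip_width: 0.997
t 27.0833 tcp [515.6 -12.9 225.9] w 0.9965040701716394 F [ 1.2 -0.  -0.8] q [-0.25  0.3   1.53  0.    1.31 -0.25]
[[ 1.0e+00  1.1e-03  3.0e-04]
 [-3.0e-04 -3.0e-04  1.0e+00]
 [ 1.1e-03 -1.0e+00 -3.0e-04]]
dpos cm [-4.97  1.07 35.13]
twist [ 0.0003 -0.0003  0.0011]
```

```bash
python3 -m handwheel '[{"delta_pos":[-0.5,0,4],"twist":[0,0,0],"jaw":1},{"delta_pos":[-1,0,8],"twist":[0,0,0],"jaw":1},{"delta_pos":[-1.5,0,12],"twist":[0,0,0],"jaw":1},{"delta_pos":[-2.1,0,16],"twist":[0,0,0],"jaw":1},{"delta_pos":[-2.7,0,20],"twist":[0,0,0],"jaw":1},{"delta_pos":[-3.3,0,24],"twist":[0,0,0],"jaw":1},{"delta_pos":[-3.9,0,28],"twist":[0,0,0],"jaw":1},{"delta_pos":[-4.5,0,32],"twist":[0,0,0],"jaw":1},{"delta_pos":[-5,0,35],"twist":[0,0,0],"jaw":1},{"delta_pos":[-5,0,35],"twist":[0,0,0],"jaw":1}]';  python3 st.py 466 338.5 28 0
```

```text
time_s: 27.92
eef_pos: [464.2, 339.9, 225.4]
ee_rot: [0.708, -0.707, -0.002, 0.002]
force: [0.4, -0.6, -0.5]
grip_width: 0.998
t 27.9167 tcp [464.2 339.9 225.4] w 0.9981109586080295 F [ 0.4 -0.6 -0.5] q [0.43 0.43 1.35 0.   1.36 0.42]
[[ 1.0e+00  3.0e-04 -5.0e-03]
 [ 5.0e-03  1.6e-03  1.0e+00]
 [ 3.0e-04 -1.0e+00  1.6e-03]]
dpos cm [ 0.17 19.74 -0.17]
twist [-0.0016  0.005   0.0003]
```

```bash
python3 -m handwheel '[{"delta_pos":[0,2,0],"twist":[0,0,0],"jaw":1},{"delta_pos":[0,5,0],"twist":[0,0,0],"jaw":1},{"delta_pos":[0,8,0],"twist":[0,0,0],"jaw":1},{"delta_pos":[0,10,0],"twist":[0,0,0],"jaw":1},{"delta_pos":[0,11.5,0],"twist":[0,0,0],"jaw":1},{"delta_pos":[0,12,0],"twist":[0,0,0],"jaw":1},{"delta_pos":[0,12,0],"twist":[0,0,0],"jaw":1},{"delta_pos":[0,12,0],"twist":[0,0,0],"jaw":1},{"delta_pos":[0,12,0],"twist":[0,0,0],"jaw":1},{"delta_pos":[0,12,0],"twist":[0,0,0],"jaw":1}]';  python3 st.py 466 338.5 28 0
```

```text
time_s: 28.75
eef_pos: [466.4, 335.5, 106.4]
ee_rot: [0.707, -0.707, -0.001, -0.001]
force: [0.1, -0.5, -0.6]
grip_width: 1.003
t 28.75 tcp [466.4 335.5 106.4] w 1.002987600579743 F [ 0.1 -0.5 -0.6] q [ 0.42  0.54  1.5  -0.    1.1   0.42]
[[ 1.0e+00  1.9e-03 -0.0e+00]
 [ 0.0e+00  8.0e-04  1.0e+00]
 [ 1.9e-03 -1.0e+00  8.0e-04]]
dpos cm [-0.06  7.84  0.29]
twist [-0.0008  0.      0.0019]
```

```bash
python3 -m handwheel '[{"delta_pos":[0,0.5,0.3],"twist":[0,0,0],"jaw":1},{"delta_pos":[0,2,0.3],"twist":[0,0,0],"jaw":1},{"delta_pos":[0,4,0.3],"twist":[0,0,0],"jaw":1},{"delta_pos":[0,5.5,0.3],"twist":[0,0,0],"jaw":1},{"delta_pos":[0,6.7,0.3],"twist":[0,0,0],"jaw":1},{"delta_pos":[0,7.4,0.3],"twist":[0,0,0],"jaw":1},{"delta_pos":[0,7.8,0.3],"twist":[0,0,0],"jaw":1},{"delta_pos":[0,7.8,0.3],"twist":[0,0,0],"jaw":1},{"delta_pos":[0,7.8,0.3],"twist":[0,0,0],"jaw":1},{"delta_pos":[0,7.8,0.3],"twist":[0,0,0],"jaw":1}]';  python3 st.py 466 338.5 28 0;python3 -c "
from h import *
cloud('side','pics/s17.png')"
```

```text
time_s: 29.58
eef_pos: [466.4, 338.5, 28.0]
ee_rot: [0.707, -0.707, -0.0, -0.0]
force: [-0.4, -0.2, 0.7]
grip_width: 1.004
t 29.5833 tcp [466.4 338.5  28. ] w 1.0044214045250366 F [-0.4 -0.2  0.7] q [ 0.42  0.65  1.55 -0.    0.94  0.42]
[[ 1.0e+00  1.3e-03 -0.0e+00]
 [ 0.0e+00  6.0e-04  1.0e+00]
 [ 1.3e-03 -1.0e+00  6.0e-04]]
dpos cm [-0.04 -0.   -0.  ]
twist [-0.0006  0.      0.0013]
```

View pics/s17.png

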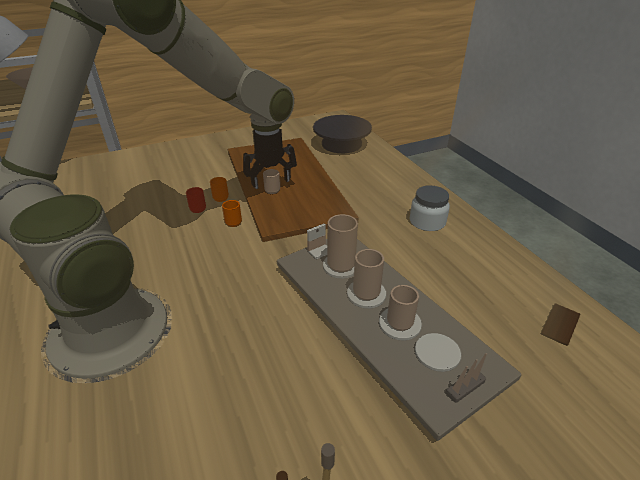

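The fingers straddle T1 at (271,180). The other three stand on cookies A to C.

```bash
python3 -m handwheel '[{"delta_pos":[0,0,0],"twist":[0,0,0],"jaw":0.6},{"delta_pos":[0,0,0],"twist":[0,0,0],"jaw":0.5},{"delta_pos":[0,0,0],"twist":[0,0,0],"jaw":0.4},{"delta_pos":[0,0,0],"twist":[0,0,0],"jaw":0.3},{"delta_pos":[0,0,0],"twist":[0,0,0],"jaw":0.2},{"delta_pos":[0,0,0],"twist":[0,0,0],"jaw":0.2},{"delta_pos":[0,0,0],"twist":[0,0,0],"jaw":0.2},{"delta_pos":[0,0,0],"twist":[0,0,0],"jaw":0.2},{"delta_pos":[0,0,0],"twist":[0,0,0],"jaw":0.2},{"delta_pos":[0,0,0],"twist":[0,0,0],"jaw":0.2}]' 35; python3 st.py 466 338 235 0
```

```text
time_s: 30.47
eef_pos: [466.1, 338.4, 27.6]
ee_rot: [0.707, -0.707, -0.0, -0.0]
force: [-1.1, -1.5, 5.2]
grip_width: 0.537
t 30.4667 tcp [466.1 338.4  27.6] w 0.5370774446209218 F [-1.1 -1.5  5.2] q [0.42 0.65 1.55 0.   0.94 0.42]
[[ 1.e+00  6.e-04 -1.e-04]
 [ 1.e-04  3.e-04  1.e+00]
 [ 6.e-04 -1.e+00  3.e-04]]
dpos cm [  0.   -20.74  -0.04]
twist [-0.0003  0.0001  0.0006]
```

```bash
python3 -m handwheel '[{"delta_pos":[0,-0.3,0],"twist":[0,0,0],"jaw":0.2},{"delta_pos":[0,-1,0],"twist":[0,0,0],"jaw":0.2},{"delta_pos":[0,-2.5,0],"twist":[0,0,0],"jaw":0.2},{"delta_pos":[0,-4.5,0],"twist":[0,0,0],"jaw":0.2},{"delta_pos":[0,-7,0],"twist":[0,0,0],"jaw":0.2},{"delta_pos":[0,-9.5,0],"twist":[0,0,0],"jaw":0.2},{"delta_pos":[0,-12.5,0],"twist":[0,0,0],"jaw":0.2},{"delta_pos":[0,-15.5,0],"twist":[0,0,0],"jaw":0.2},{"delta_pos":[0,-18,0],"twist":[0,0,0],"jaw":0.2},{"delta_pos":[0,-19.5,0],"twist":[0,0,0],"jaw":0.2}]'; python3 st.py 540.5 -339 235 0;  python3 -c "
from h import *
cloud('side','pics/s18.png')"
```

```text
time_s: 31.3
eef_pos: [466.3, 338.5, 225.7]
ee_rot: [0.708, -0.707, -0.001, -0.001]
force: [-0.1, 0.6, -0.8]
grip_width: 0.534
t 31.3 tcp [466.3 338.5 225.7] w 0.5339605693446797 F [-0.1  0.6 -0.8] q [0.42 0.43 1.35 0.   1.36 0.42]
[[ 1.0e+00  3.5e-03 -1.0e-04]
 [ 1.0e-04  1.6e-03  1.0e+00]
 [ 3.5e-03 -1.0e+00  1.6e-03]]
dpos cm [  7.42  -1.02 -67.75]
twist [-0.0016  0.0001  0.0035]
```

View pics/s18.png

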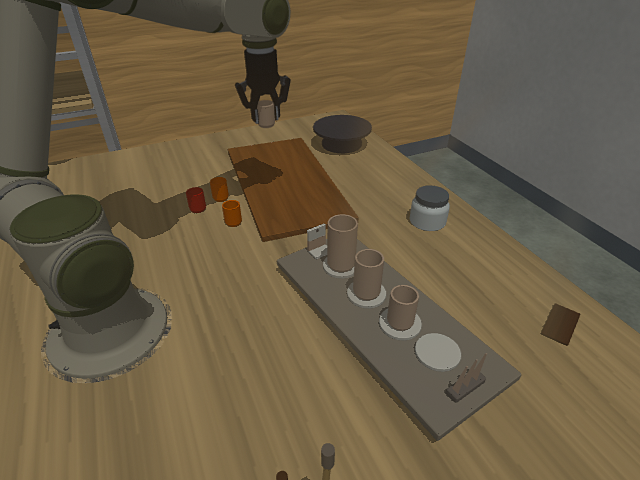

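T1 is lifted at (265,113). Travelling to cookie D.

```bash
python3 -m handwheel '[{"delta_pos":[0.1,0,-1],"twist":[0,0,0],"jaw":0.2},{"delta_pos":[0.3,0,-3.5],"twist":[0,0,0],"jaw":0.2},{"delta_pos":[0.8,0,-7.5],"twist":[0,0,0],"jaw":0.2},{"delta_pos":[1.3,0,-11.5],"twist":[0,0,0],"jaw":0.2},{"delta_pos":[1.7,0,-15.5],"twist":[0,0,0],"jaw":0.2},{"delta_pos":[2.2,0,-19.5],"twist":[0,0,0],"jaw":0.2},{"delta_pos":[2.6,0,-23.5],"twist":[0,0,0],"jaw":0.2},{"delta_pos":[3,0,-27.5],"twist":[0,0,0],"jaw":0.2},{"delta_pos":[3.5,0,-31.5],"twist":[0,0,0],"jaw":0.2},{"delta_pos":[4,0,-35.5],"twist":[0,0,0],"jaw":0.2}]'; python3 st.py 540.5 -339 235 0
```

```text
time_s: 32.18
eef_pos: [504.7, -19.0, 220.6]
ee_rot: [0.707, -0.707, 0.001, 0.001]
force: [1.0, 0.4, -1.3]
grip_width: 0.531
t 32.1833 tcp [504.7 -19.  220.6] w 0.5311186219195531 F [ 1.   0.4 -1.3] q [-0.27  0.28  1.57 -0.    1.29 -0.27]
[[ 1.0e+00 -2.7e-03  3.0e-04]
 [-3.0e-04  6.0e-04  1.0e+00]
 [-2.7e-03 -1.0e+00  6.0e-04]]
dpos cm [  3.59  -1.47 -32.  ]
twist [-0.0006 -0.0003 -0.0027]
```

```bash
python3 -m handwheel '[{"delta_pos":[0.4,0,-4],"twist":[0,0,0],"jaw":0.2},{"delta_pos":[0.8,0,-8],"twist":[0,0,0],"jaw":0.2},{"delta_pos":[1.2,0,-12],"twist":[0,0,0],"jaw":0.2},{"delta_pos":[1.7,0,-16],"twist":[0,0,0],"jaw":0.2},{"delta_pos":[2.1,0,-20],"twist":[0,0,0],"jaw":0.2},{"delta_pos":[2.5,0,-24],"twist":[0,0,0],"jaw":0.2},{"delta_pos":[2.9,0,-27.5],"twist":[0,0,0],"jaw":0.2},{"delta_pos":[3.2,0,-30],"twist":[0,0,0],"jaw":0.2},{"delta_pos":[3.3,0,-31.5],"twist":[0,0,0],"jaw":0.2},{"delta_pos":[3.3,0,-32],"twist":[0,0,0],"jaw":0.2}]'; python3 st.py 540.5 -339 125 0
```

```text
time_s: 33.02
eef_pos: [537.5, -339.1, 219.6]
ee_rot: [0.708, -0.706, 0.002, 0.0]
force: [-0.4, 0.5, -1.2]
grip_width: 0.536
t 33.0167 tcp [ 537.5 -339.1  219.6] w 0.5363462372996461 F [-0.4  0.5 -1.2] q [-0.75  0.57  1.14 -0.    1.43 -0.74]
[[ 1.     -0.0029  0.0026]
 [-0.0026  0.002   1.    ]
 [-0.0029 -1.      0.002 ]]
dpos cm [ 0.33  9.46 -0.01]
twist [-0.002  -0.0026 -0.0029]
```

```bash
python3 -m handwheel '[{"delta_pos":[0.1,0.5,0],"twist":[0,0,0],"jaw":0.2},{"delta_pos":[0.2,2,0],"twist":[0,0,0],"jaw":0.2},{"delta_pos":[0.2,4.5,0],"twist":[0,0,0],"jaw":0.2},{"delta_pos":[0.2,7,0],"twist":[0,0,0],"jaw":0.2},{"delta_pos":[0.2,9,0],"twist":[0,0,0],"jaw":0.2},{"delta_pos":[0.2,10.5,0],"twist":[0,0,0],"jaw":0.2},{"delta_pos":[0.2,11,0],"twist":[0,0,0],"jaw":0.2},{"delta_pos":[0.2,11,0],"twist":[0,0,0],"jaw":0.2},{"delta_pos":[0.2,11,0],"twist":[0,0,0],"jaw":0.2},{"delta_pos":[0.2,11,0],"twist":[0,0,0],"jaw":0.2}]'; python3 st.py 540.5 -339 63 0;  python3 -c "
from h import *
cloud('side','pics/s19.png')"
```

```text
time_s: 33.85
eef_pos: [541.3, -336.7, 113.4]
ee_rot: [-0.707, 0.708, 0.001, 0.0]
force: [-0.3, 0.5, -0.9]
grip_width: 0.535
t 33.85 tcp [ 541.3 -336.7  113.4] w 0.5346168501462074 F [-0.3  0.5 -0.9] q [-0.74  0.66  1.28  0.    1.2  -0.74]
[[ 1.0e+00  1.4e-03 -4.0e-04]
 [ 4.0e-04 -1.3e-03  1.0e+00]
 [ 1.4e-03 -1.0e+00 -1.3e-03]]
dpos cm [-0.09  5.04 -0.23]
twist [0.0013 0.0004 0.0014]
```

View pics/s19.png

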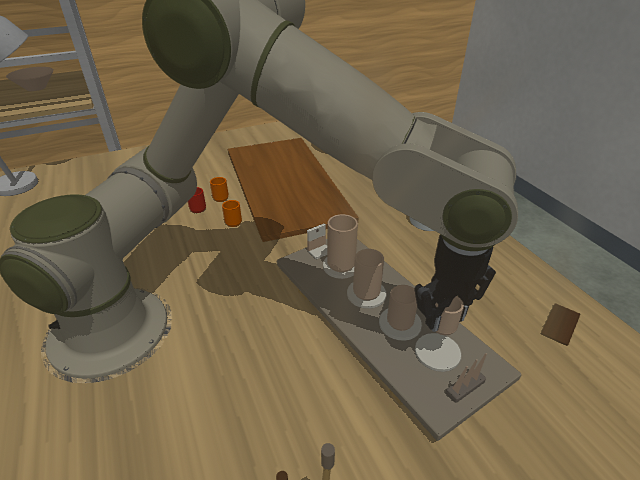

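T1 is above cookie D at (450,318), clear of the cones. Continuing down.

```bash
python3 -m handwheel '[{"delta_pos":[-0.05,0.5,-0.2],"twist":[0,0,0],"jaw":0.2},{"delta_pos":[-0.05,1.5,-0.2],"twist":[0,0,0],"jaw":0.2},{"delta_pos":[-0.05,2.8,-0.2],"twist":[0,0,0],"jaw":0.2},{"delta_pos":[-0.05,3.8,-0.2],"twist":[0,0,0],"jaw":0.2},{"delta_pos":[-0.05,4.5,-0.2],"twist":[0,0,0],"jaw":0.2},{"delta_pos":[-0.05,4.9,-0.2],"twist":[0,0,0],"jaw":0.2},{"delta_pos":[-0.05,5,-0.2],"twist":[0,0,0],"jaw":0.2},{"delta_pos":[-0.05,5,-0.2],"twist":[0,0,0],"jaw":0.2},{"delta_pos":[-0.05,5,-0.2],"twist":[0,0,0],"jaw":0.2},{"delta_pos":[-0.05,5,-0.2],"twist":[0,0,0],"jaw":0.2}]'; python3 st.py 540.5 -339 53.6 0;python3 held.py 540.5 -339 23 53 66 s20
```

```text
time_s: 34.73
eef_pos: [540.7, -338.9, 62.8]
ee_rot: [-0.707, 0.707, 0.0, 0.0]
force: [0.0, 0.2, -1.9]
grip_width: 0.532
t 34.7333 tcp [ 540.7 -338.9   62.8] w 0.5316168925011588 F [ 0.   0.2 -1.9] q [-0.74  0.72  1.32 -0.    1.1  -0.74]
[[ 1.e+00  8.e-04 -1.e-04]
 [ 1.e-04 -8.e-04  1.e+00]
 [ 8.e-04 -1.e+00 -8.e-04]]
dpos cm [-0.02  0.92 -0.01]
twist [0.0008 0.0001 0.0008]
50 z [53.2 53.9 56.8 62.3 65.7]
center [ 541.4 -336.6] 1.74
  half z 59.0 [ 541.8 -336.1] 1.25
  half z 64.0 [ 540.5 -336.8] 1.79
```

View pics/s20.png

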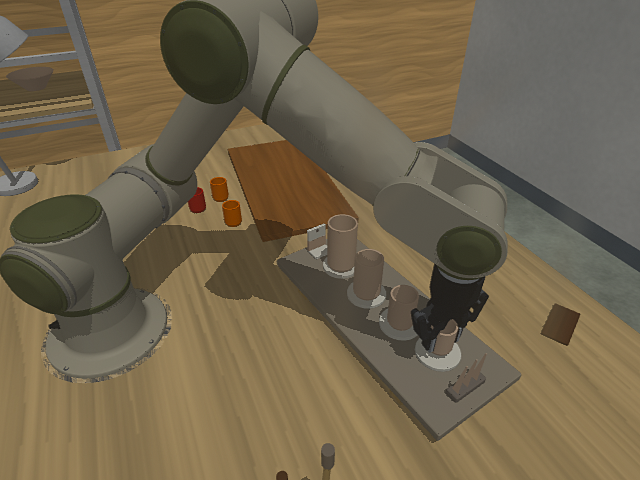

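T1 hovers about 9 mm above cookie D at (446,340). Final lowering.

```bash
python3 -m handwheel '[{"delta_pos":[0,0.2,0],"twist":[0,0,0],"jaw":0.2},{"delta_pos":[0,0.35,0],"twist":[0,0,0],"jaw":0.2},{"delta_pos":[0,0.5,0],"twist":[0,0,0],"jaw":0.2},{"delta_pos":[0,0.6,0],"twist":[0,0,0],"jaw":0.2},{"delta_pos":[0,0.68,0],"twist":[0,0,0],"jaw":0.2},{"delta_pos":[0,0.75,0],"twist":[0,0,0],"jaw":0.2},{"delta_pos":[0,0.8,0],"twist":[0,0,0],"jaw":0.2},{"delta_pos":[0,0.85,0],"twist":[0,0,0],"jaw":0.2},{"delta_pos":[0,0.88,0],"twist":[0,0,0],"jaw":0.2},{"delta_pos":[0,0.88,0],"twist":[0,0,0],"jaw":0.2}]'; python3 st.py 540.5 -339 53.6 0
```

```text
time_s: 35.62
eef_pos: [540.4, -338.7, 53.6]
ee_rot: [-0.707, 0.707, 0.0, 0.0]
force: [-0.3, 1.5, 1.5]
grip_width: 0.532
t 35.6167 tcp [ 540.4 -338.7   53.6] w 0.5315807649404709 F [-0.3  1.5  1.5] q [-0.74  0.73  1.32 -0.    1.09 -0.74]
[[ 1.e+00  1.e-04  0.e+00]
 [-0.e+00 -1.e-04  1.e+00]
 [ 1.e-04 -1.e+00 -1.e-04]]
dpos cm [ 0.01  0.   -0.03]
twist [ 0.0001 -0.      0.0001]
```

Light contact has begun. One more 0.5 mm down, then release.

```bash
python3 -m handwheel '[{"delta_pos":[0,0.03,0],"twist":[0,0,0],"jaw":0.2},{"delta_pos":[0,0.05,0],"twist":[0,0,0],"jaw":0.2},{"delta_pos":[0,0.05,0],"twist":[0,0,0],"jaw":0.2},{"delta_pos":[0,0.05,0],"twist":[0,0,0],"jaw":0.57},{"delta_pos":[0,0.05,0],"twist":[0,0,0],"jaw":0.65},{"delta_pos":[0,0.05,0],"twist":[0,0,0],"jaw":0.75},{"delta_pos":[0,0.05,0],"twist":[0,0,0],"jaw":0.85},{"delta_pos":[0,0.05,0],"twist":[0,0,0],"jaw":1},{"delta_pos":[0,0.05,0],"twist":[0,0,0],"jaw":1},{"delta_pos":[0,0.05,0],"twist":[0,0,0],"jaw":1}]'; python3 st.py 540.5 -339 53.6 0;python3 held.py 540.5 -339 23 47 66 s21
```

```text
time_s: 36.45
eef_pos: [540.4, -338.7, 52.8]
ee_rot: [0.707, -0.707, 0.0, 0.0]
force: [0.1, -0.5, -0.3]
grip_width: 0.999
t 36.45 tcp [ 540.4 -338.7   52.8] w 0.9985987122438938 F [ 0.1 -0.5 -0.3] q [-0.74  0.73  1.32  0.    1.09 -0.74]
[[ 1. -0.  0.]
 [-0.  0.  1.]
 [-0. -1.  0.]]
dpos cm [ 0.01 -0.08 -0.03]
twist [-0. -0. -0.]
177 z [47.5 47.9 52.  59.6 65.8]
center [ 540.5 -336.8] 2.52
  half z 54.0 [ 540.8 -336.4] 1.82
  half z 63.0 [ 540.  -337.3] 2.95
```

View pics/s21.png

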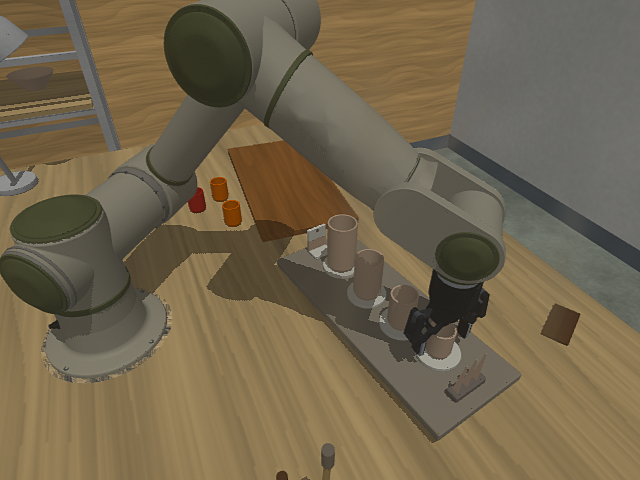

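T1 is released and stands on cookie D at (440,342). Retreating up, then away to free the top view.

```bash
python3 -m handwheel '[{"delta_pos":[0,-0.5,0],"twist":[0,0,0],"jaw":1},{"delta_pos":[0,-2,0],"twist":[0,0,0],"jaw":1},{"delta_pos":[0,-4.5,0],"twist":[0,0,0],"jaw":1},{"delta_pos":[0,-8,0],"twist":[0,0,0],"jaw":1},{"delta_pos":[0,-12,0],"twist":[0,0,0],"jaw":1},{"delta_pos":[0,-15,2],"twist":[0,0,0],"jaw":1},{"delta_pos":[0,-17,6],"twist":[0,0,0],"jaw":1},{"delta_pos":[0,-18,10],"twist":[0,0,0],"jaw":1},{"delta_pos":[0,-18,14],"twist":[0,0,0],"jaw":1},{"delta_pos":[0,-18,18],"twist":[0,0,0],"jaw":1}]'; python3 -m handwheel '[{"delta_pos":[0,0,4],"twist":[0,0,0],"jaw":1},{"delta_pos":[0,0,8],"twist":[0,0,0],"jaw":1},{"delta_pos":[0,0,12],"twist":[0,0,0],"jaw":1},{"delta_pos":[0,0,16],"twist":[0,0,0],"jaw":1},{"delta_pos":[0,0,20],"twist":[0,0,0],"jaw":1},{"delta_pos":[0,0,24],"twist":[0,0,0],"jaw":1},{"delta_pos":[0,0,28],"twist":[0,0,0],"jaw":1},{"delta_pos":[0,0,32],"twist":[0,0,0],"jaw":1},{"delta_pos":[0,0,36],"twist":[0,0,0],"jaw":1},{"delta_pos":[0,0,40],"twist":[0,0,0],"jaw":1}]'
python3 - <<'E'
from h import *
T=[(31,112,(488.4,-58)),(28,92,(496.5,-157.3)),(25.5,74,(516,-254)),(23,58,(539.8,-339))]
for n in("top","side"):
    c,W=cloud(n,f"pics/{n}_end.png"); Z=W[...,2]
    for r,h,(x,y) in T:
        m=(np.hypot(W[...,0]-x,W[...,1]-y)<45)&(Z>50)&(Z<170); p=W[m]; rim=p[p[:,2]>44+h-7]
        s,e=circ(rim[:,:2],r-2,[x,y]); print(n,h,"top",np.percentile(p[:,2],97).round(1),s[:2].round(1),"off",(s[:2]-[x,y]).round(1),e.round(2),len(rim))
    for nm,m in(("cone",W[...,1]<-395),("tile",(W[...,1]>5)&(W[...,1]<40))):
        m=m&(Z>55)&(Z<140)&(W[...,0]>420)&(W[...,0]<600); p=W[m]; print(nm,p.mean(0).round(1),p.max(0).round(1),p.min(0).round(1))
E
python3 st.py
```

```text
time_s: 37.33
eef_pos: [540.2, -157.0, 234.3]
ee_rot: [-0.707, 0.707, 0.001, 0.001]
force: [0.5, 0.1, -0.7]
grip_width: 1.001
time_s: 38.17
eef_pos: [540.0, 243.3, 233.5]
ee_rot: [0.707, -0.707, -0.0, -0.0]
force: [0.6, -0.6, 0.9]
grip_width: 0.999
top 112 top 157.6 [486.2 -57.8] off [-2.2  0.2] 1.28 203
top 92 top 138.1 [ 494.3 -157. ] off [-2.2  0.3] 1.32 185
top 74 top 119.9 [ 512.5 -253.7] off [-3.5  0.3] 1.32 159
top 58 top 103.8 [ 537.3 -337.1] off [-2.5  1.9] 1.36 141
cone [ 539.  -414.9   76.7] [ 567.  -407.7  108.1] [ 510.2 -425.7   55.2]
tile [459.2  20.6  94.9] [486.9  26.7 102. ] [440.3  14.3  55.2]
side 112 top 155.8 [488.2 -58.7] off [-0.2 -0.7] 1.45 247
side 92 top 136.0 [ 496.3 -158.2] off [-0.2 -0.9] 1.45 248
side 74 top 118.4 [ 514.7 -254.6] off [-1.3 -0.6] 1.3 262
side 58 top 102.6 [ 539.2 -338.2] off [-0.6  0.8] 1.37 271
cone [ 540.2 -414.8   76.4] [ 569.4 -406.2  106.9] [ 512.9 -424.3   55. ]
tile [463.9  19.2  79.3] [489.5  27.2 101.1] [441.9  13.3  55.4]
t 38.2667 tcp [539.4 246.2 233. ] w 0.9998272159485663 F [ 1.1 -0.8  0.9] q [0.23 0.46 1.28 0.   1.4  0.22]
[[ 1.0e+00  2.0e-04 -5.7e-03]
 [ 5.7e-03  1.2e-03  1.0e+00]
 [ 2.0e-04 -1.0e+00  1.2e-03]]
```

View pics/top_end.png

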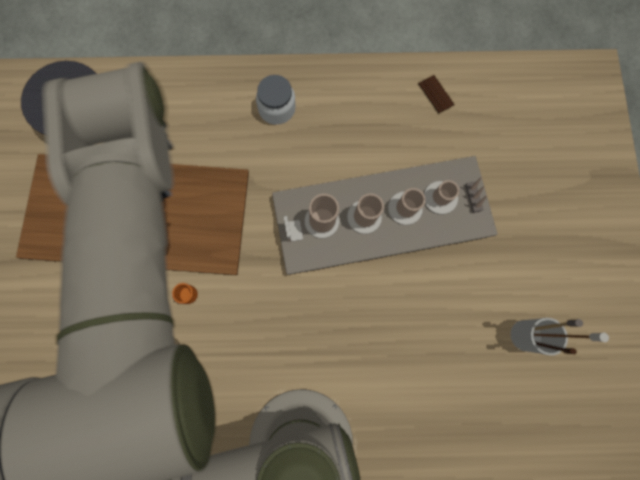

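View pics/side_end.png

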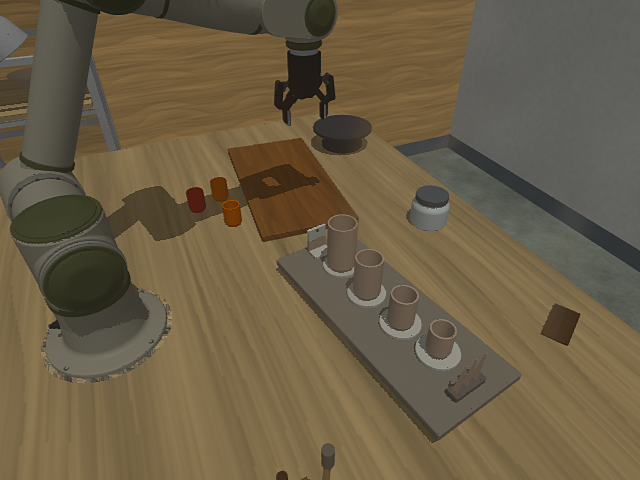

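```bash
python3 -c "
from rig import ctrl; print(ctrl.finish_job())"
```

```text
the job is handed in; nothing more can be done
None
```

The job is handed in. All four tumblers stand upright on their own cookies, shortest next to the cone pack and tallest at the test-tile end. It took about 38 s of the 120 s allowed.

- **Centring:** the last pictures put every tumbler within about 4 mm of its cookie's centre, against the 12 mm limit. The two cameras differ by about 2 mm in x, which matches their stated calibration error.
- **Height and tilt:** rim heights match each tumbler standing on its cookie, and both final views show all four upright.
- **Set-down:** each tumbler was lowered in small steps, and the highest wrist reading at set-down was about 11 N. That is the wrist sensor read at the end of each move, not the contact force itself. No tumbler was dropped or tipped.
- **Cone pack and test tile:** both were where they started, to within about 2 mm of measurement error.
- **Robot:** the arm was clear of everything when I handed in.

No check failed. One early position fit on the second tallest tumbler landed on a wrong solution. I corrected the starting guess and re-measured before lowering it.

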